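# Pull the extraction-screen vent flap shut with the hook pole

### The arm

A 6-joint arm with a two-finger parallel gripper is mounted at the origin on the work surface. World frame = base frame: x ahead of the robot, y to its left, z up, the work surface at z = 0. Lengths are in m, angles in rad, forces in N, time in s.
With the tool pointing down it reaches from about 0.25 to 0.725 m from the base axis. Payload 4 kg.
Tool frame: the origin (TCP) lies on the front face of the gripper's body, between the roots of the fingers; the fingertips stand 73 mm ahead of it and the grasp point (between the pads) lies 54 mm ahead of it; z points along the fingers, y is the direction in which the jaws open and shut (so a half turn about z gives the same grasp; the last joint's range is limited). The gripper opens to 85 mm and grips with 20 to 120 N. Pads are 22 mm wide; open, the fingers measure 114 mm over their backs; the gripper's body (76 mm by 85 mm) begins 54 mm behind the grasp point. The pads swing forward as they close: fully open they stand 13 mm farther back than shut.
Start: joints at [-1.116, 0.241, 0.005, 1.335, 0, 1.571], TCP at [0.22, -0.449, 0.304] pointing down, gripper open.
Joint ranges: [-2.72, 2.72], [-1.05, 1.87], [-1.09, 1.28], [-1.99, 2.15], [-1.42, 1.44], [-3.14, 3.14]. Speed limits (rad/s): [2.79, 2.79, 3.14, 3.14, 3.14, 3.14].

### API

Orientations are given as a unit quaternion [x, y, z, w].
In Python, from workcell import sensors, camera, order gives the robot as it stands. The module is installed in compiled form; this text tells all that it offers.
- The arm moves only by the shell command python3 -m inch 'ROWS'. ROWS is JSON, one flat list of numbers, 5 for each row, row after row: the opening, from -1 (shut) to 1 (fully open), then the shift along the tool's x, y, z in mm, then the turn about the tool's z in units of 6 degrees (1.0 is 6 degrees). A call has 1 to 8 rows; each row is the pose to reach, as a shift and turn from the pose commanded when the call began, along the tool's axes at that moment; what a row does not reach only later rows make up. A row lasts 1/10 s, in which the tool goes at most 50 mm and 8.59 degrees, less where a joint would pass 70% of its speed; a pose out of reach is approached as far as the arm can. A call with a gripper value outside its range is refused whole. The fingers move at their own pace and stop on an object; the grip force is fixed at half the most. Time passes only in rows, so rows that repeat a pose let the fingers close. It gives the time, the measured TCP pose, the force and the opening at its end, in the units of the state.
- sensors.get_obs(): the state, without advancing time (a new reading comes with each control period).
- camera(name): name is "side" or "top"; returns a dict with "pixels" (480x640x3 uint8, red, green, blue), "intrinsics" (3x3 intrinsics, pixels), "k1" (the pictures are not rectified: a ray, as slopes to the right and down, at radius r is drawn at 1 + k1 r^2 times it, then the intrinsics apply), "extrinsics" (4x4, takes a point from camera to world coordinates). Camera axes: x right, y down, z forward; pixel columns grow to the right and rows downward; lengths in m; the calibration is good to about 2 mm. A picture is of the moment at which its call begins. There is no depth.
- order.job_done(): hands the job in, once; it reports no verdict.
The state is a dict: "clock": time; "joint_pos": joint angles; "joint_vel": joint speeds; "tau": joint torques, N m; "eef_pos": TCP position; "tool_rot": TCP orientation; "ft_force": force on the tool from outside, world axes, zero at the start; "ft_torque": the same for the moment, N m; "grip_width": finger opening in m.
Only numpy, scipy, OpenCV 4.12 (cv2) and the standard library are available. Lean on these libraries where they do the work, as an engineer would, in place of code of your own. Each camera call takes 0.05 s, during which the arm holds its last target.

### The job

Take the hook pole by its orange grip, put its hook down into the yellow ring eye on the vent flap and pull the flap fully shut with it, keeping a steady pull of about 12 newtons on the ring for a full second once the flap is home; never load it with more than 24 newtons. Then lift the hook out without reopening the flap and lay the pole back in its rack the way it lay. Do not touch the flap with the hand, and leave the pump, flange, pot of rods and elbow fitting alone.

Things in the scene. Friction and masses are not known exactly. Their poses are not given: they have to be found in the camera images.
- pole: loose steel hook pole, 337 mm, 0.2 to 0.4 kg. Origin: middle of its orange flat-sided grip, on the pole axis, near the centre of mass; grip 90 long (x), 24 wide (y), 28 mm high (z). +x runs to the hook, +z up as it lies. Rod 12 mm thick, x = -155 to 165 mm, black 22 mm ball at the rear; at x = 165 mm an 8 mm thick finger (the hook) points down (-z), ending 49 mm below the axis.
- hook_tip (a point): lower end of the hook finger, at (165, 0, -49) mm in the pole's frame; axes as the pole's
- rack: fixed green pole rack on the bench, origin under its middle; two black V-blocks 190 mm apart (along x, 14 mm thick each, 57 mm wide over the tips) hold the pole's rod in front of and behind the grip, the V opening straight up; the tips of the Vs stand 101 mm above the bench
- cradle (a point): point over the rack's middle, 85 mm above the bench, where the pole's origin is when the pole lies in the Vs; x along the rack, in the direction in which the hook points
- screen: fixed blue upright extraction screen, 380 mm wide (y), 250 mm high, origin on the bench under the middle of its 220 mm wide opening; -x is the side towards the robot. The opening starts 120 mm up, has no lintel and lies between two posts 80 mm wide, 30 mm thick; the flap fills it when shut. Behind it a grey extractor housing, 100 mm high, under the swinging flap.
- hinge (a point): on the flap's vertical hinge axis, at the left (+y) side of the opening, (0, 110, 235) mm in the screen's frame; axes as the screen's
- flap (a joint): angle of the flap, rad: 0 fully shut (in the screen's plane, against a rigid stop), positive swung away from the robot, at most 1.1. It stays where left; stiff hinge (about 0.5 N m friction, about 4 N at the ring eye to move it). The flap is a grey aluminium leaf 200 mm wide, 120 high, 6 thick, from 126 to 246 mm above the bench, with the ring eye on its robot-facing side.
- eye (a point): nominal centre of the yellow ring eye: 140 mm along the leaf from the hinge axis, 42 mm out from it towards the robot, 235 mm above the bench. The ring is hand-set on its stem: it truly sits up to 10 mm farther out or in along x (rigid, level, hole vertical, 22 mm across, wire 6 mm; flat root 28 mm wide behind). Axes turn with the leaf: -y from hinge along it, -x its robot-facing normal
- pump: bystander: black hydraulic pump with a steel flange and shaft, 110 mm wide, 125 mm high, origin under its centre
- flange: bystander: flat steel ring flange 96 mm across, 14 mm high, lying on the bench, origin under its centre
- rod_pot: bystander: white plastic pot 80 mm across, 100 mm high with rods standing in it up to 170 mm, origin under its centre
- elbow: bystander: small steel and brass elbow fitting, 70 mm long, 27 mm high, origin under its middle
Not all that is in view belongs to the job. Of the things like the rack, leave any that is pink; of the rest the smaller one is meant.

How it is judged:
By the outcome, as a careful person would: the job done as asked, in the order asked, and still so for the second after the job is handed in, with the robot touching nothing.
It also fails if it takes over 72 s, if anything falls off the work surface, if the arm or the gripper's body presses on something with over 40 N, if the wrist force passes 120 N, or if a joint passes its speed limit or range.

## Working session

There is one attempt and no reset: what is moved stays moved. The work goes in short steps, Python scripts to look and compute and a shell command to move; the robot and the scene stay as the last step left them, time stands still between calls to the robot, and variables do not carry over. Pictures are saved under pics/ and viewed, and the job is handed in when it is done.

```bash
mkdir -p pics; ls
python3 - <<'E'
from workcell import sensors,camera
import cv2,numpy as np
print(sensors.get_obs())
for n in("side","top"):
    c=camera(n);cv2.imwrite(f"pics/{n}0.png",c["pixels"][:,:,::-1])
    np.savez(f"{n}0.npz",**c)
    print(n,c["intrinsics"],c["k1"],c["extrinsics"])
E
```

```text
pics
{'clock': 0.0, 'joint_pos': array([-1.11600207e+00,  2.41388830e-01,  3.72617708e-03,  1.33520455e+00,
        1.06969746e-05,  1.57079134e+00]), 'joint_vel': array([ 1.89917613e-04, -3.18412976e-04,  3.39332668e-05, -1.03500609e-03,
       -7.93703929e-04, -7.59631785e-04]), 'tau': array([ 6.37049525e-04, -3.72321296e+01,  2.52403897e+01,  1.70887378e-02,
        7.58080455e-05,  2.55813973e-06]), 'eef_pos': array([ 0.21942891, -0.44874096,  0.30302561]), 'tool_rot': array([ 9.74255410e-01,  2.25444726e-01, -2.28218542e-04, -1.00998940e-03]), 'ft_force': array([-0.76701164,  0.45163309, -0.34029531]), 'ft_torque': array([-0.02739694, -0.01771701, -0.02315796]), 'grip_width': 0.08602538510420299}
side [[583.76941279   0.         328.08396418]
 [  0.         583.76941279 247.45776391]
 [  0.           0.           1.        ]] -0.1935520825557258 [[-0.99944309 -0.02592521  0.02100931  0.40920147]
 [-0.03134889  0.5137247  -0.85738217  1.19271783]
 [ 0.01143481 -0.8575633  -0.51425133  0.92986049]
 [ 0.          0.          0.          1.        ]]
top [[617.52111277   0.         327.44111019]
 [  0.         617.52111277 243.78402017]
 [  0.           0.           1.        ]] 0.06651666168014352 [[-0.00669961 -0.98856392  0.15065354  0.18855541]
 [-0.99987794  0.00874899  0.01294452 -0.08532861]
 [-0.01411456 -0.15054843 -0.98850187  1.74866384]
 [ 0.          0.          0.          1.        ]]
```

View pics/side0.png

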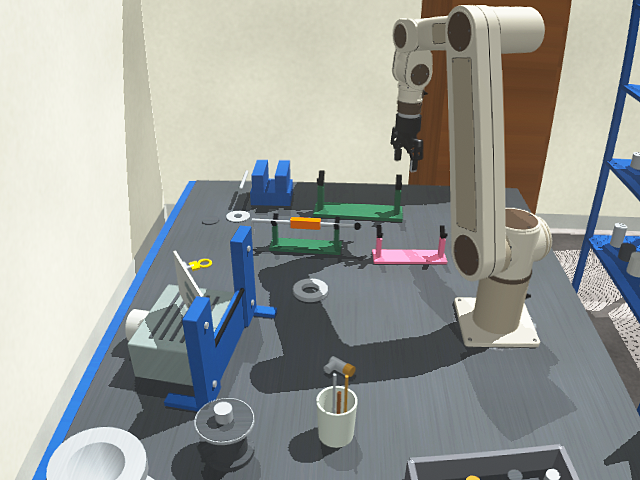

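View pics/top0.png

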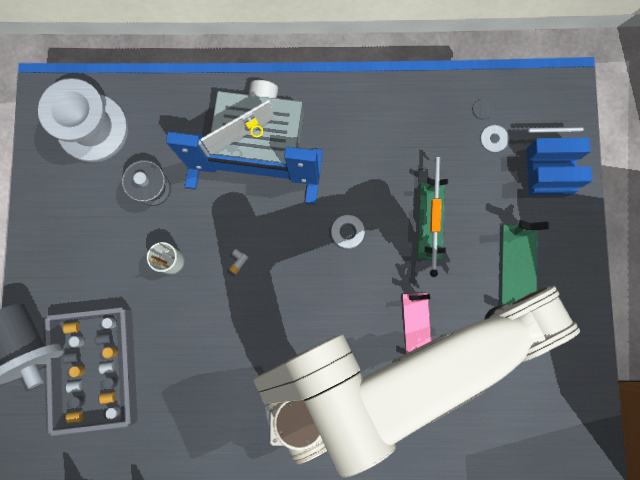

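Candidates in the top view: the orange-gripped pole lies in the green rack at (435,215). A larger green rack is at (519,262) and a pink one at (417,325). By the description the smaller green rack is meant. I'll check that with close crops.

Run:
```python
import cv2,numpy as np
def crop(n,x0,y0,x1,y1,s):
    p=np.load(f"{n}0.npz")["pixels"][y0:y1,x0:x1,::-1]
    return cv2.resize(p,None,fx=s,fy=s,interpolation=cv2.INTER_CUBIC)
cv2.imwrite("pics/c1.png",crop("top",390,145,470,290,4))
cv2.imwrite("pics/c2.png",crop("side",230,195,380,265,5))
cv2.imwrite("pics/c3.png",crop("top",160,70,340,210,4))
cv2.imwrite("pics/c4.png",crop("side",120,215,285,415,3))
```

```text
(no output)
```

View pics/c1.png

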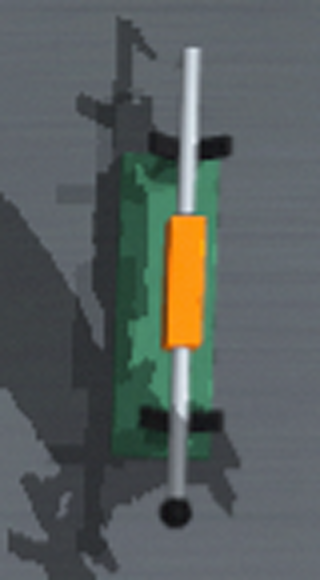

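View pics/c2.png

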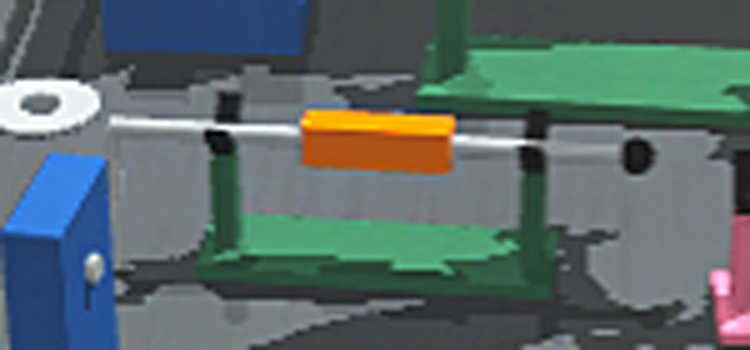

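View pics/c3.png

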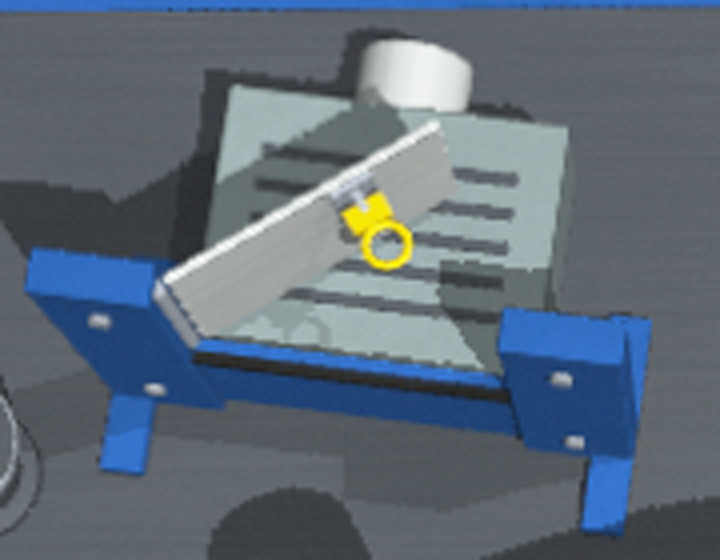

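View pics/c4.png

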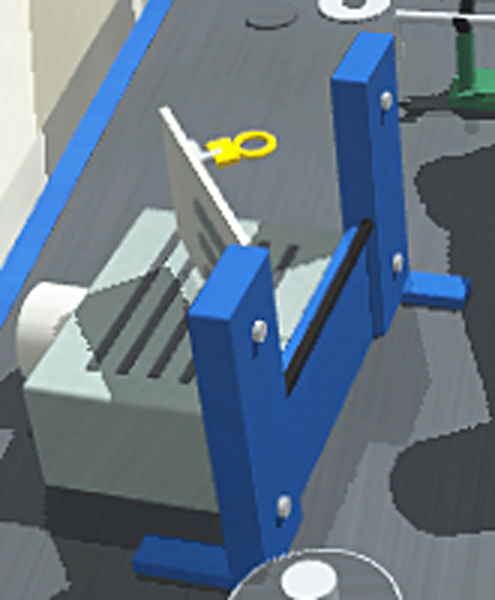

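```bash
cat > h.py <<'E'
import cv2,numpy as np
C={n:np.load(f"{n}0.npz") for n in("side","top")}
def ray(n,p):
    c=C[n];K=c["intrinsics"];d=np.array([float(c["k1"]),0,0,0])
    u=cv2.undistortPoints(np.array([[p]],float),K,d)[0,0]
    E=c["extrinsics"];v=E[:3,:3]@np.array([u[0],u[1],1]);return E[:3,3],v/np.linalg.norm(v)
def onz(n,p,z):
    o,v=ray(n,p);return o+v*(z-o[2])/v[2]
def tri(a,b):
    o1,v1=ray("side",a);o2,v2=ray("top",b)
    t=np.linalg.lstsq(np.stack([v1,-v2],1),o2-o1,rcond=None)[0]
    p,q=o1+t[0]*v1,o2+t[1]*v2
    return (p+q)/2,np.linalg.norm(p-q)
def proj(n,X):
    c=C[n];E=np.linalg.inv(c["extrinsics"])
    r=cv2.Rodrigues(E[:3,:3])[0]
    return cv2.projectPoints(np.atleast_2d(np.array(X,float)),r,E[:3,3],c["intrinsics"],np.array([float(c["k1"]),0,0,0]))[0][:,0]
E
python3 - <<'E'
from h import *
np.set_printoptions(precision=4,suppress=True)
t1=lambda x,y:(390+x/4-.4,145+y/4-.4)
s2=lambda x,y:(230+x/5-.4,195+y/5-.4)
t3=lambda x,y:(160+x/4-.4,70+y/4-.4)
s4=lambda x,y:(120+x/3-.35,215+y/3-.35)
print("ball",tri(s2(637,156),t1(175,513)))
print("hookend",tri(s2(110,123),t1(192,48)))
print("grip top",tri(s2(379,122),t1(186,282)), onz("top",t1(186,282),.099))
print("ring",tri(s4(255,144),t3(386,245)))
for nm,a,b in [("Lpost back out",(243,246),(33,248)),]: pass
L=[(33,248),(160,262),(152,293),(25,290)]; R=[(503,308),(630,320),(622,366),(498,352)]
print("L",[onz("top",t3(*p),.25)[:2] for p in L]);print("R",[onz("top",t3(*p),.25)[:2] for p in R])
for p in [(243,246),(270,250),(215,322),(190,317)]: print("sL",onz("side",s4(*p),.25))
for p in [(360,33),(395,36),(362,80),(335,77)]: print("sR",onz("side",s4(*p),.25))
print("flap tip top",onz("top",t3(436,123),.246),"flap hinge",onz("top",t3(158,280),.246))
E
```

```text
ball (array([ 0.3606, -0.3485,  0.084 ]), np.float64(0.00032378490950597897))
hookend (array([ 0.6829, -0.3699,  0.0864]), np.float64(0.00043462208493924055))
grip top (array([ 0.5166, -0.3589,  0.0972]), np.float64(0.0005325160236877656)) [ 0.516  -0.3586  0.099 ]
ring (array([0.7108, 0.1141, 0.2354]), np.float64(0.0015479106554115523))
L [array([0.7062, 0.3342]), array([0.6966, 0.2543]), array([0.6765, 0.259 ]), array([0.6789, 0.3385])]
R [array([0.6649, 0.0384]), array([ 0.6563, -0.0413]), array([ 0.6266, -0.0362]), array([0.6365, 0.0415])]
sL [0.6851 0.2629 0.25  ]
sL [0.666  0.2663 0.25  ]
sL [0.6854 0.3446 0.25  ]
sL [0.7025 0.3407 0.25  ]
sR [ 0.6539 -0.0325  0.25  ]
sR [ 0.6248 -0.0289  0.25  ]
sR [0.6402 0.0419 0.25  ]
sR [0.6619 0.0384 0.25  ]
flap tip top [0.7881 0.0816 0.246 ] flap hinge [0.6862 0.2563 0.246 ]
```

Both views agree with the text. The pole axis is about 85 mm up with a yaw of −3.8°. The ring is at (0.711, 0.114, 0.235), and the flap is about 0.68 rad open. The crop shows the orange-gripped pole in the smaller green rack with black V tips, so the choice stands. Next I'll work out the move.

```bash
cat > mv.py <<'E'
import numpy as np,sys
from scipy.spatial.transform import Rotation as R
from workcell import sensors
def go(x,y,z,yawdeg):
    o=sensors.get_obs();r=R.from_quat(o["tool_rot"]);M=r.as_matrix()
    d=np.array([x,y,z])-o["eef_pos"];t=M.T@d*1000
    yaw=np.degrees(np.arctan2(M[1,0],M[0,0]))
    print("t",o["clock"],"pos",o["eef_pos"].round(4),"yaw",yaw.round(2),"z",M[:,2].round(4),"F",o["ft_force"].round(1),"w",round(o["grip_width"],4))
    print("-> shift",t.round(1),"turn units",round((yaw-yawdeg)/6,2))
if __name__=="__main__": go(*map(float,sys.argv[1:]))
E
python3 mv.py 0.517 -0.359 0.25 -3.8
```

```text
t 0.1 pos [ 0.2195 -0.4488  0.3031] yaw 26.06 z [-9.0e-04  1.7e-03 -1.0e+00] F [ 0.5 -0.  -0.2] w 0.0852
-> shift [306.7  50.2  53. ] turn units 4.98
```

```bash
python3 -m inch '[1,40,6,0,0.7, 1,80,13,0,1.4, 1,120,19,5,2.1, 1,160,26,12,2.9, 1,200,33,22,3.6, 1,240,39,32,4.3, 1,280,46,44,5, 1,307,50,53,5]'; python3 mv.py 0.517 -0.359 0.139 -3.8
python3 - <<'E'
from workcell import camera
import cv2
for n,b in(("side",(200,150,420,280)),("top",(380,130,500,300))):
    p=camera(n)["pixels"][b[1]:b[3],b[0]:b[2],::-1];cv2.imwrite(f"pics/{n}1.png",cv2.resize(p,None,fx=3,fy=3,interpolation=2))
E
```

```text
clock: 0.9
eef_pos: [0.5195, -0.3578, 0.2491]
tool_rot: [0.999, -0.034, -0.001, -0.001]
ft_force: [0.0, 0.2, -0.5]
grip_width: 0.0851
t 0.9 pos [ 0.5195 -0.3578  0.2491] yaw -3.9 z [-0.001   0.0012 -1.    ] F [ 0.   0.2 -0.5] w 0.0851
-> shift [ -2.3   1.5 110.1] turn units -0.02
```

View pics/side1.png

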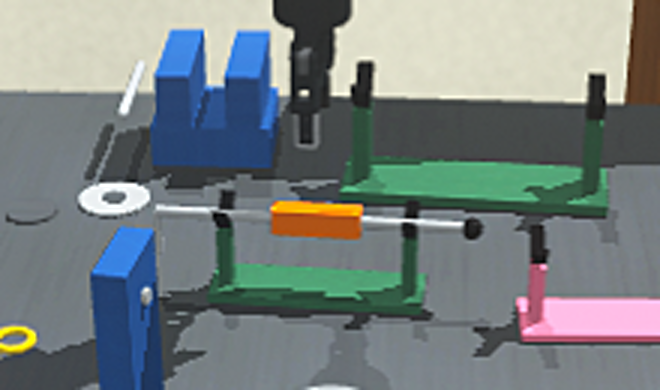

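```bash
python3 -m inch '[1,-1,1,20,0, 1,-2,1,40,0, 1,-2,1,60,0, 1,-2,1,75,0, 1,-2,1,75,0]'; python3 mv.py 0.517 -0.359 0.139 -3.8
python3 - <<'E'
from workcell import camera
import cv2
for n,b in(("side",(200,150,420,280)),("top",(380,130,500,300))):
    p=camera(n)["pixels"][b[1]:b[3],b[0]:b[2],::-1];cv2.imwrite(f"pics/{n}2.png",cv2.resize(p,None,fx=3,fy=3,interpolation=2))
E
```

```text
clock: 1.5
eef_pos: [0.5131, -0.3595, 0.1731]
tool_rot: [0.999, -0.035, -0.003, -0.002]
ft_force: [-0.6, 0.5, -0.1]
grip_width: 0.0851
t 1.5 pos [ 0.5131 -0.3595  0.1731] yaw -3.99 z [-0.0053  0.0034 -1.    ] F [-0.6  0.5 -0.1] w 0.0851
-> shift [ 4.1 -0.7 34.1] turn units -0.03
```

View pics/side2.png

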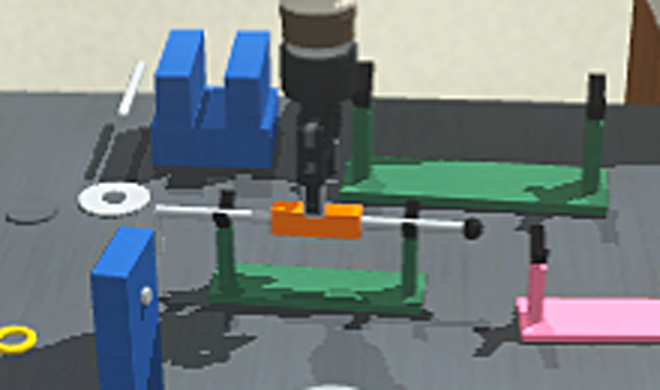

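View pics/top2.png

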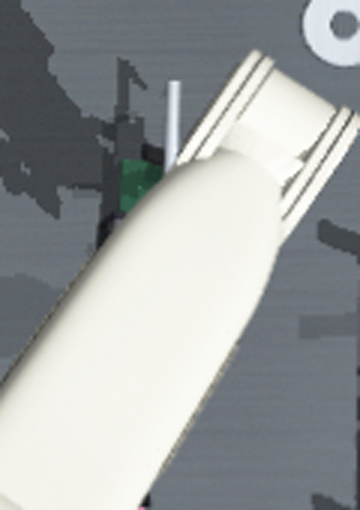

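The side picture shows the fingers astride the orange grip at (315,215), clear of both V-blocks. I'll go on down.

```bash
python3 -m inch '[1,1,0,10,0, 1,2,0,20,0, 1,2,0,30,0, 1,2,0,34,0, 1,2,0,34,0, 1,2,0,34,0]'; python3 mv.py 0.517 -0.359 0.139 -3.8
```

```text
clock: 2.2
eef_pos: [0.5174, -0.3602, 0.1418]
tool_rot: [0.999, -0.034, -0.0, -0.0]
ft_force: [0.3, -0.3, -0.5]
grip_width: 0.085
t 2.2 pos [ 0.5174 -0.3602  0.1418] yaw -3.94 z [-2.e-04  1.e-04 -1.e+00] F [ 0.3 -0.3 -0.5] w 0.085
-> shift [-0.4 -1.2  2.8] turn units -0.02
```

```bash
python3 -m inch '[1,0,-1,3,0, 1,0,-1,3,0, -1,0,-1,3,0, -1,0,-1,3,0, -1,0,-1,3,0, -1,0,-1,3,0, -1,0,-1,3,0, -1,0,-1,3,0]'; python3 -m inch '[-1,0,0,0,0,-1,0,0,0,0]'; python3 mv.py 0.517 -0.359 0.139 -3.8
```

```text
clock: 3.0
eef_pos: [0.5175, -0.3593, 0.1392]
tool_rot: [0.999, -0.034, 0.0, 0.0]
ft_force: [-0.1, 0.2, 1.8]
grip_width: 0.0232
clock: 3.2
eef_pos: [0.5175, -0.3593, 0.1391]
tool_rot: [0.999, -0.034, 0.0, 0.0]
ft_force: [-0.9, 0.2, 1.5]
grip_width: 0.0233
t 3.2 pos [ 0.5175 -0.3593  0.1391] yaw -3.93 z [ 2.e-04 -3.e-04 -1.e+00] F [-0.9  0.2  1.5] w 0.0233
-> shift [-0.5 -0.3  0.1] turn units -0.02
```

```bash
python3 -m inch '[-1,0,0,-8,0, -1,0,0,-25,0, -1,0,0,-55,0, -1,0,0,-90,0, -1,0,0,-125,0, -1,0,0,-160,0, -1,0,0,-200,0, -1,0,0,-240,0]'; python3 -m inch '[-1,0,0,0,0,-1,0,0,0,0]';python3 mv.py 0.517 -0.359 0.379 -3.8
python3 - <<'E'
from workcell import camera
import cv2,numpy as np
for n in("side","top"):
    c=camera(n);np.savez(f"{n}3.npz",**c);cv2.imwrite(f"pics/{n}3.png",c["pixels"][:,:,::-1])
E
```

```text
clock: 4.0
eef_pos: [0.5168, -0.3587, 0.3796]
tool_rot: [0.999, -0.035, -0.001, -0.001]
ft_force: [0.3, 0.5, -3.3]
grip_width: 0.0232
clock: 4.2
eef_pos: [0.5175, -0.3593, 0.3791]
tool_rot: [0.999, -0.035, 0.0, 0.0]
ft_force: [0.1, -0.3, -4.1]
grip_width: 0.0231
t 4.2 pos [ 0.5175 -0.3593  0.3791] yaw -3.95 z [ 9.e-04 -5.e-04 -1.e+00] F [ 0.1 -0.3 -4.1] w 0.0231
-> shift [-0.5 -0.2  0.1] turn units -0.03
```

View pics/side3.png

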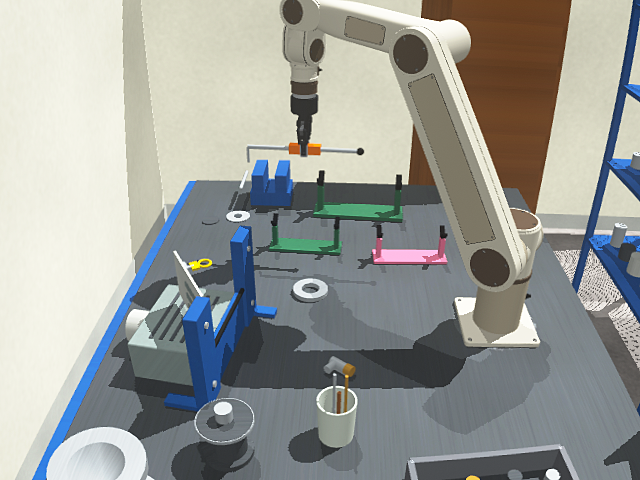

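```bash
python3 mv.py 0.5476 0.137 0.379 -8
```

```text
t 4.3 pos [ 0.5169 -0.3588  0.3762] yaw -3.95 z [-0.0039  0.0028 -1.    ] F [ 0.2 -0.5 -4.8] w 0.0232
-> shift [  -3.5 -496.8   -1.5] turn units 0.67
```

```bash
python3 -m inch '[-1,0,-15,0,0, -1,0,-45,0,0.1, -1,0,-85,0,0.2, -1,0,-125,0,0.3, -1,-1,-165,0,0.4, -1,-1,-205,0,0.5, -1,-2,-235,0,0.6, -1,-2,-250,0,0.67]'; python3 mv.py 0.5476 0.137 0.379 -8
```

```text
clock: 5.1
eef_pos: [0.5315, -0.1058, 0.3774]
tool_rot: [0.998, -0.068, -0.002, -0.001]
ft_force: [-0.9, -0.9, -4.2]
grip_width: 0.0229
t 5.1 pos [ 0.5315 -0.1058  0.3774] yaw -7.77 z [-0.0034  0.002  -1.    ] F [-0.9 -0.9 -4.2] w 0.0229
-> shift [ -16.9 -242.8   -1.2] turn units 0.04
```

```bash
python3 -m inch '[-1,-2,-30,0,0, -1,-4,-65,0,0, -1,-7,-105,0,0, -1,-10,-145,0,0, -1,-13,-185,0,0, -1,-16,-215,0,0, -1,-17,-235,0,0, -1,-17,-240,0,0]'; python3 -m inch '[-1,0,0,0,0,-1,0,0,0,0]'; python3 mv.py 0.5476 0.137 0.379 -8
python3 - <<'E'
from workcell import camera
import cv2,numpy as np
for n,b in(("side",(150,180,310,300)),("top",(180,70,340,230))):
    c=camera(n);np.savez(f"{n}4.npz",**c);p=c["pixels"][b[1]:b[3],b[0]:b[2],::-1];cv2.imwrite(f"pics/{n}4.png",cv2.resize(p,None,fx=3.75,fy=3.75,interpolation=2))
E
```

```text
clock: 5.9
eef_pos: [0.5379, -0.029, 0.3788]
tool_rot: [0.999, -0.034, -0.0, -0.019]
ft_force: [0.0, 0.0, -3.5]
grip_width: 0.0232
clock: 6.1
eef_pos: [0.5379, -0.0288, 0.3788]
tool_rot: [0.999, -0.034, 0.0, -0.019]
ft_force: [0.2, -0.5, -3.6]
grip_width: 0.0229
t 6.1 pos [ 0.5379 -0.0288  0.3788] yaw -3.94 z [ 0.0013  0.0375 -0.9993] F [ 0.2 -0.5 -3.6] w 0.0229
-> shift [  -1.7 -166.     6. ] turn units 0.68
```

View pics/side4.png

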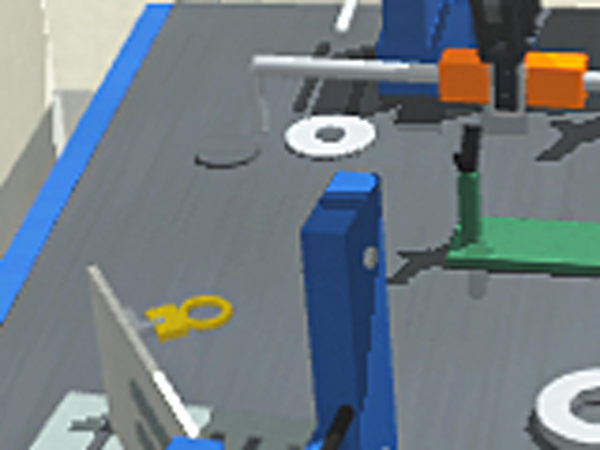

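View pics/top4.png

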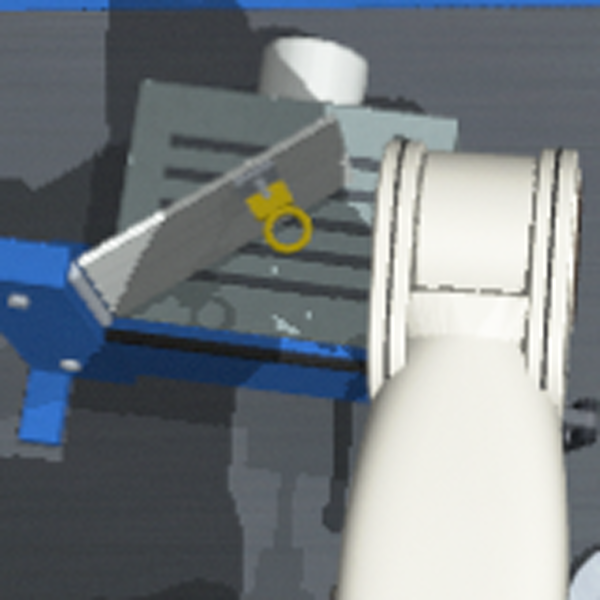

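```bash
python3 -c "
from workcell import sensors
o=sensors.get_obs();print(o['joint_pos'].round(3),o['joint_vel'].round(3),o['clock'])"
```

```text
[-0.069  0.304  0.282  1.55   0.038  3.141] [ 0.002  0.001  0.001 -0.     0.    -0.001] 6.2
```

The last joint has hit its limit (j6 = 3.14). With this grasp the pole can't be turned to −8° at the ring. I'll set the pole back in the rack, turn the hand half round and regrasp, which leaves j6 mid-range there. The pole and ring haven't touched anything.

```bash
python3 mv.py 0.5315 -0.10 0.379 -3.94; python3 -m inch '[-1,0,0,0,0,-1,0,15,0,0,-1,0,35,0,0,-1,0,55,0,0,-1,0,70,0,0,-1,0,70,0,0,-1,0,70,0,0]'; python3 mv.py 0.5175 -0.3593 0.379 -3.94
```

```text
t 6.2 pos [ 0.5378 -0.0287  0.3788] yaw -3.92 z [ 0.0013  0.0376 -0.9993] F [-0.3 -0.2 -3.3] w 0.0234
-> shift [-1.5 71.5 -2.9] turn units 0.0
clock: 6.9
eef_pos: [0.533, -0.0987, 0.3761]
tool_rot: [0.999, -0.035, -0.0, -0.019]
ft_force: [-0.1, 0.2, -3.3]
grip_width: 0.023
t 6.9 pos [ 0.533  -0.0987  0.3761] yaw -3.95 z [ 0.0012  0.0381 -0.9993] F [-0.1  0.2 -3.3] w 0.023
-> shift [  2.5 260.7 -12.8] turn units -0.0
```

```bash
sed -i 's/np.array(\[x,y,z\])-o\["eef_pos"\]/np.array([x,y,z])-(o["eef_pos"]+0.054*M[:,2])/; s/print("t",/print("gp",(o["eef_pos"]+0.054*M[:,2]).round(4),"t",/' mv.py
python3 -m inch '[-1,0,30,0,0, -1,1,65,0,0, -1,1,105,0,0, -1,1,145,0,0, -1,1,185,0,0, -1,1,215,0,0, -1,1,235,0,0, -1,1,240,0,0]'; python3 mv.py 0.5175 -0.3593 0.325 -3.94
```

```text
clock: 7.7
eef_pos: [0.5177, -0.3393, 0.3663]
tool_rot: [0.999, -0.035, -0.0, -0.019]
ft_force: [0.4, 1.1, -3.9]
grip_width: 0.0235
gp [ 0.5177 -0.3373  0.3124] t 7.7 pos [ 0.5177 -0.3393  0.3663] yaw -4.01 z [ 8.000e-04  3.770e-02 -9.993e-01] F [ 0.4  1.1 -3.9] w 0.0235
-> shift [  1.3  21.5 -13.5] turn units -0.01
```

Now over the rack and down to about 30 mm above the seat.

```bash
python3 -m inch '[-1,1,15,0,0, -1,1,18,15,0, -1,1,18,45,0, -1,1,16,85,0, -1,1,15,125,0, -1,1,14,165,0, -1,1,14,185,0, -1,1,14,196,0]'; python3 -m inch '[-1,0,0,0,0,-1,0,0,0,0]'; python3 mv.py 0.5175 -0.3593 0.0851 -3.94
```

```text
clock: 8.5
eef_pos: [0.5175, -0.3418, 0.1681]
tool_rot: [0.999, -0.033, -0.002, -0.02]
ft_force: [-0.3, -0.4, -2.9]
grip_width: 0.0234
clock: 8.7
eef_pos: [0.5191, -0.3442, 0.1722]
tool_rot: [0.999, -0.034, 0.001, -0.018]
ft_force: [0.4, -0.2, -3.0]
grip_width: 0.024
gp [ 0.5193 -0.3422  0.1183] t 8.7 pos [ 0.5191 -0.3442  0.1722] yaw -3.85 z [ 0.0033  0.0365 -0.9993] F [ 0.4 -0.2 -3. ] w 0.024
-> shift [-0.7 18.4 32.5] turn units 0.02
```

```bash
python3 -m inch '[-1,-1,9,0,0, -1,-1,18,0,0, -1,-1,18,0,0, -1,-1,18,8,0, -1,-1,18,16,0, -1,-1,18,24,0, -1,-1,18,29,0, -1,-1,18,29,0]'; python3 mv.py 0.5175 -0.3593 0.0851 -3.94
```

```text
clock: 9.5
eef_pos: [0.5156, -0.3607, 0.1402]
tool_rot: [0.999, -0.034, -0.001, -0.019]
ft_force: [-1.3, -0.8, -3.6]
grip_width: 0.0228
gp [ 0.5157 -0.3586  0.0862] t 9.5 pos [ 0.5156 -0.3607  0.1402] yaw -3.88 z [ 1.000e-04  3.820e-02 -9.993e-01] F [-1.3 -0.8 -3.6] w 0.0228
-> shift [1.9 0.6 1.1] turn units 0.01
```

```bash
python3 -m inch '[-1,1,0,1,0, -1,1,0.5,1.5,0, -1,1,0.5,1.5,0]'; python3 mv.py 0.5175 -0.3593 0.0851 -3.94
```

```text
clock: 9.8
eef_pos: [0.517, -0.3614, 0.1396]
tool_rot: [0.999, -0.034, -0.0, -0.019]
ft_force: [0.5, -0.2, -4.0]
grip_width: 0.0237
gp [ 0.5171 -0.3594  0.0856] t 9.8 pos [ 0.517  -0.3614  0.1396] yaw -3.88 z [ 0.0012  0.0377 -0.9993] F [ 0.5 -0.2 -4. ] w 0.0237
-> shift [ 0.4 -0.1  0.5] turn units 0.01
```

```bash
python3 -m inch '[-1,0,0,0.8,0, -1,0,0,0.8,0, -1,0,0,0.8,0]'; python3 mv.py 0.5175 -0.3593 0.0851 -3.94
```

```text
clock: 10.1
eef_pos: [0.5171, -0.3614, 0.1392]
tool_rot: [0.999, -0.034, 0.0, -0.019]
ft_force: [0.4, 0.6, -1.7]
grip_width: 0.0231
gp [ 0.5172 -0.3594  0.0852] t 10.1 pos [ 0.5171 -0.3614  0.1392] yaw -3.88 z [ 0.0018  0.0375 -0.9993] F [ 0.4  0.6 -1.7] w 0.0231
-> shift [ 0.3 -0.1  0.1] turn units 0.01
```

```bash
python3 -m inch '[1,0,0,0,0, 1,0,0,0,0, 1,0,0,0,0, 1,0,0,-10,0, 1,0,0,-35,0, 1,0,0,-70,-1, 1,0,0,-80,-2.2, 1,0,0,-80,-3.6]'; python3 -m inch '[1,0,0,0,-1.4,1,0,0,0,-2.8,1,0,0,0,-4.2,1,0,0,0,-5.6,1,0,0,0,-7,1,0,0,0,-8.4,1,0,0,0,-9.8,1,0,0,0,-11.2]'; python3 -m inch '[1,0,0,0,-1.4,1,0,0,0,-2.8,1,0,0,0,-4.2,1,0,0,0,-5.6,1,0,0,0,-7,1,0,0,0,-8.4,1,0,0,0,-9.8,1,0,0,0,-11.2]'; python3 mv.py 0.5175 -0.3593 0.15 176.06;  python3 -c "
from workcell import sensors
o=sensors.get_obs();print(o['joint_pos'].round(3))"
```

```text
clock: 10.9
eef_pos: [0.5181, -0.3655, 0.223]
tool_rot: [0.987, 0.157, 0.006, -0.016]
ft_force: [-0.7, -0.2, 0.2]
grip_width: 0.0851
clock: 11.7
eef_pos: [0.5169, -0.3647, 0.2198]
tool_rot: [0.736, 0.677, 0.013, -0.013]
ft_force: [-0.0, -0.4, -0.2]
grip_width: 0.0856
clock: 12.5
eef_pos: [0.5169, -0.3646, 0.2198]
tool_rot: [0.238, 0.971, 0.018, -0.003]
ft_force: [-0.6, 0.2, -0.4]
grip_width: 0.0855
gp [ 0.517  -0.3626  0.1658] t 12.5 pos [ 0.5169 -0.3646  0.2198] yaw 152.47 z [ 0.0021  0.037  -0.9993] F [-0.6  0.2 -0.4] w 0.0855
-> shift [ 0.9  2.6 15.9] turn units -3.93
[-0.626  0.561  0.265  1.295  0.031 -0.145]
```

```bash
python3 -m inch '[1,0,0,0,-1.3,1,0,0,0,-2.6,1,0,0,0,-3.93,1,0,0,0,-3.93]'; python3 mv.py 0.5175 -0.3593 0.0851 176.06
python3 - <<'E'
from workcell import camera
import cv2,numpy as np
n,b="side",(200,150,420,280)
c=camera(n);p=c["pixels"][b[1]:b[3],b[0]:b[2],::-1];cv2.imwrite(f"pics/{n}5.png",cv2.resize(p,None,fx=3.6,fy=3.6,interpolation=2))
E
```

```text
clock: 12.9
eef_pos: [0.5169, -0.3646, 0.2197]
tool_rot: [0.038, 0.999, 0.018, 0.0]
ft_force: [0.1, -0.2, -0.1]
grip_width: 0.0854
gp [ 0.5171 -0.3626  0.1657] t 12.9 pos [ 0.5169 -0.3646  0.2197] yaw 175.67 z [ 0.0021  0.0369 -0.9993] F [ 0.1 -0.2 -0.1] w 0.0854
-> shift [-0.2  0.4 80.7] turn units -0.06
```

View pics/side5.png

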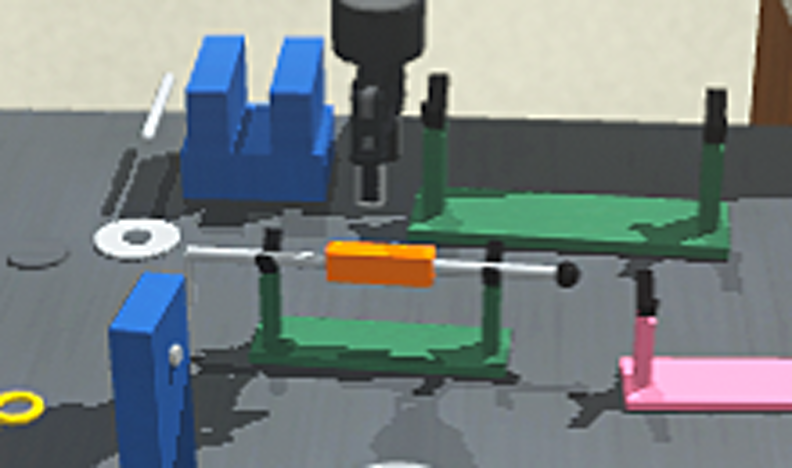

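The pole lies back in its Vs, with the orange grip at (380,263) in the crop. I'll regrasp with the hand turned half round.

```bash
python3 -m inch '[1,0,0,15,-0.06,1,0,0,35,-0.06,1,0,0,55,-0.06,1,0,0.2,70,-0.06,1,0,0.4,78,-0.06,1,0,0.4,80,-0.06,1,0,0.4,80,-0.06]'; python3 mv.py 0.5175 -0.3593 0.0851 176.06
```

```text
clock: 13.65
eef_pos: [0.5171, -0.3612, 0.1392]
tool_rot: [0.035, 0.999, 0.019, 0.0]
ft_force: [-0.3, 0.4, 0.1]
grip_width: 0.0857
gp [ 0.5172 -0.3592  0.0852] t 13.65 pos [ 0.5171 -0.3612  0.1392] yaw 176.0 z [ 0.0016  0.0374 -0.9993] F [-0.3  0.4  0.1] w 0.0857
-> shift [-0.3 -0.1  0.1] turn units -0.01
```

```bash
python3 -m inch '[-1,0,0,0,0,-1,0,0,0,0,-1,0,0,0,0,-1,0,0,0,0,-1,0,0,0,0,-1,0,0,0,0,-1,0,0,0,0,-1,0,0,0,0]'; python3 mv.py 0.5175 -0.3593 0.0851 176.06; python3 -m inch '[-1,0,0,-8,0, -1,0,0.5,-25,0, -1,0,1.5,-55,0, -1,0,3,-90,0, -1,0,5,-125,0, -1,0,6,-160,0, -1,0,8,-200,0, -1,0,9,-240,0]';  python3 mv.py 0.5476 0.137 0.325 172
```

```text
clock: 14.45
eef_pos: [0.5171, -0.3613, 0.1393]
tool_rot: [0.034, 0.999, 0.018, 0.0]
ft_force: [0.1, -1.3, 3.2]
grip_width: 0.0231
gp [ 0.5172 -0.3593  0.0853] t 14.45 pos [ 0.5171 -0.3613  0.1393] yaw 176.06 z [ 0.0018  0.0369 -0.9993] F [ 0.1 -1.3  3.2] w 0.0231
-> shift [-0.3  0.   0.2] turn units -0.0
clock: 15.25
eef_pos: [0.5167, -0.3604, 0.3793]
tool_rot: [0.035, 0.999, 0.02, -0.001]
ft_force: [0.7, 0.3, -3.4]
grip_width: 0.023
gp [ 0.5166 -0.3582  0.3253] t 15.25 pos [ 0.5167 -0.3604  0.3793] yaw 176.04 z [-0.0012  0.04   -0.9992] F [ 0.7  0.3 -3.4] w 0.023
-> shift [  3.3 495.8  20.1] turn units 0.67
```

```bash
python3 -m inch '[-1,0,15,0,0, -1,0,45,1,0.1, -1,1,85,2,0.2, -1,1,125,4,0.3, -1,1,165,6,0.4, -1,2,205,8,0.5, -1,2,245,9,0.6, -1,2,280,10,0.67]'; python3 -m inch '[-1,0,35,1,0, -1,0,75,2,0, -1,0,115,4,0, -1,0,150,5,0, -1,0,175,6,0,-1,0,190,6,0, -1,0,190,6,0]';python3 mv.py 0.5476 0.137 0.325 172
```

```text
clock: 16.05
eef_pos: [0.5334, -0.0788, 0.3775]
tool_rot: [0.069, 0.997, 0.019, -0.003]
ft_force: [0.4, -0.2, -2.9]
grip_width: 0.0236
clock: 16.75
eef_pos: [0.5603, 0.1088, 0.379]
tool_rot: [0.068, 0.998, 0.019, -0.002]
ft_force: [-0.6, -0.5, -3.9]
grip_width: 0.0229
gp [0.5601 0.1108 0.325 ] t 16.75 pos [0.5603 0.1088 0.379 ] yaw 172.21 z [-0.0021  0.0376 -0.9993] F [-0.6 -0.5 -3.9] w 0.0229
-> shift [16.  24.2  1. ] turn units 0.03
```

```bash
python3 -m inch '[-1,6,8,0,0, -1,12,18,0,0, -1,16,24,1,0, -1,16,24,1,0, -1,16,24,1,0]';python3 mv.py 0.5476 0.137 0.325 172
python3 - <<'E'
from workcell import camera
import cv2,numpy as np
for n,b in(("side",(150,180,310,300)),("top",(180,70,340,190))):
    c=camera(n);np.savez(f"{n}6.npz",**c);p=c["pixels"][b[1]:b[3],b[0]:b[2],::-1];cv2.imwrite(f"pics/{n}6.png",cv2.resize(p,None,fx=5,fy=5,interpolation=2))
E
```

```text
clock: 17.25
eef_pos: [0.5482, 0.1326, 0.3808]
tool_rot: [0.07, 0.997, 0.019, -0.0]
ft_force: [-0.7, -0.5, -3.6]
grip_width: 0.0232
gp [0.5483 0.1346 0.3268] t 17.25 pos [0.5482 0.1326 0.3808] yaw 172.03 z [ 0.0016  0.0373 -0.9993] F [-0.7 -0.5 -3.6] w 0.0232
-> shift [1.  2.2 1.9] turn units 0.0
```

View pics/side6.png

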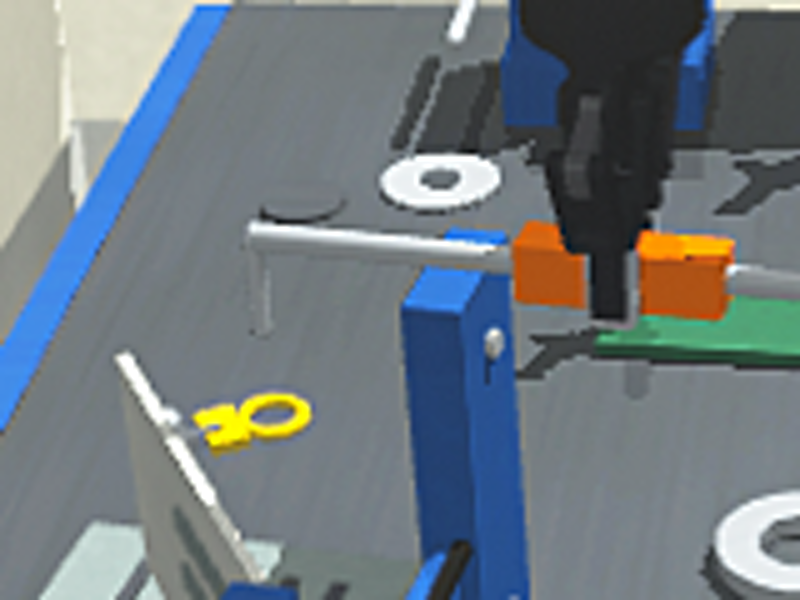

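View pics/top6.png

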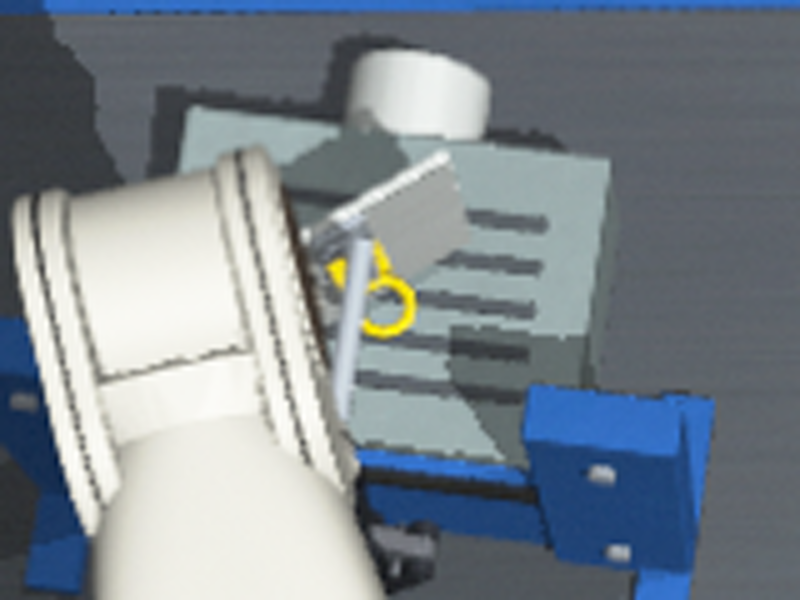

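Run:
```python
from h import *
np.set_printoptions(precision=4,suppress=True)
s=lambda x,y:(150+x/5-.4,180+y/5-.4)
t=lambda x,y:(180+x/5-.4,70+y/5-.4)
print("rod end top",tri(s(258,233),t(362,242)), onz("top",t(362,242),.327))
for p in [(386,305),(385,306)]: print("ring",tri(s(275,415),t(*p)), onz("top",t(*p),.235), onz("side",s(275,415),.235))
o,v=ray("side",s(262,330)); print("tip at z=.278",onz("side",s(262,330),.278))
X=np.array([.5483,.1346,.3268]);th=np.radians(-8);d=np.array([np.cos(th),np.sin(th),0])
print("pred finger axis",X+.165*d, "tip w/ roll", X+.165*d+.049*np.array([.0016,.0373,-.9993]))
print(proj("side",[X+.165*d,X+.165*d+.049*np.array([.0016,.0373,-.9993])])*5-[748,898],proj("top",[X+.169*d])*5-[898,348])
```

```text
rod end top (array([0.7105, 0.112 , 0.3271]), np.float64(0.002796012362142041)) [0.712  0.1122 0.327 ]
ring (array([0.7116, 0.1125, 0.2345]), np.float64(0.0019298333648382893)) [0.7124 0.1125 0.235 ] [0.7103 0.1136 0.235 ]
ring (array([0.7112, 0.1129, 0.2348]), np.float64(0.0014615831634819801)) [0.7119 0.113  0.235 ] [0.7103 0.1136 0.235 ]
tip at z=.278 [0.7123 0.1119 0.278 ]
pred finger axis [0.7117 0.1116 0.3268] tip w/ roll [0.7118 0.1135 0.2778]
[[252.3868 232.2224]
 [262.3678 332.1448]] [[364.48   234.8146]]
```

Hook finger (0.711, 0.112) and ring centre (0.711, 0.113) agree within about 1 mm, so I can go down.

```bash
python3 mv.py 0.548 0.1342 0.287 172; python3 mv.py 0.548 0.1342 0.256 172
```

```text
gp [0.5485 0.1345 0.3267] t 17.35 pos [0.5485 0.1324 0.3807] yaw 172.0 z [ 0.0016  0.0375 -0.9993] F [-0.8 -1.1 -4.4] w 0.0235
-> shift [ 0.4 -1.8 39.7] turn units 0.0
gp [0.5485 0.1345 0.3267] t 17.35 pos [0.5485 0.1324 0.3807] yaw 172.0 z [ 0.0016  0.0375 -0.9993] F [-0.8 -1.1 -4.4] w 0.0235
-> shift [ 0.2 -3.  70.7] turn units 0.0
```

```bash
python3 -m inch '[-1,0,-0.5,12,0, -1,0,-1,25,0, -1,0,-2,36,0, -1,0,-2,40,0, -1,0,-2,40,0]';  python3 mv.py 0.548 0.1342 0.256 172
python3 - <<'E'
from workcell import camera
import cv2,numpy as np
n,b="side",(150,210,250,285)
c=camera(n);p=c["pixels"][b[1]:b[3],b[0]:b[2],::-1];cv2.imwrite(f"pics/{n}7.png",cv2.resize(p,None,fx=7,fy=7,interpolation=2))
E
```

```text
clock: 17.85
eef_pos: [0.5479, 0.1321, 0.3397]
tool_rot: [0.07, 0.997, 0.019, -0.001]
ft_force: [-1.1, 0.2, -3.0]
grip_width: 0.0232
gp [0.5479 0.1341 0.2858] t 17.85 pos [0.5479 0.1321 0.3397] yaw 172.01 z [-4.000e-04  3.720e-02 -9.993e-01] F [-1.1  0.2 -3. ] w 0.0232
-> shift [-0.2 -1.  29.8] turn units 0.0
```

View pics/side7.png

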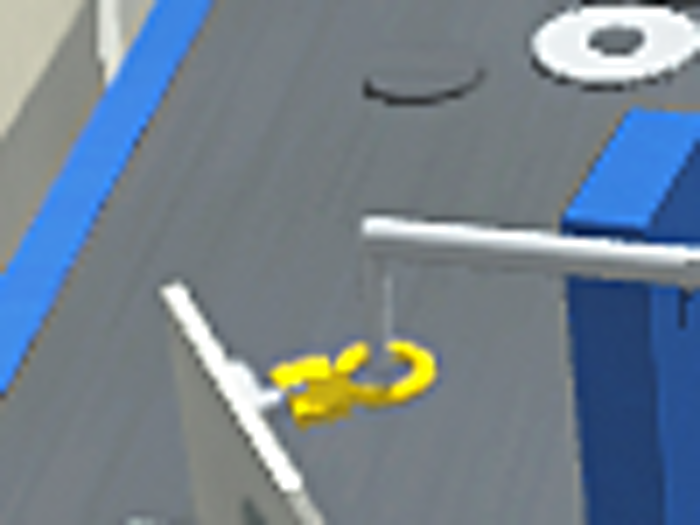

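The finger stands at (383,345) in the crop, hiding the far side of the ring, so the tip is in the mouth of the hole. I'll go down the rest of the way.

```bash
python3 -m inch '[-1,0,0,6,0, -1,0,-0.5,14,0, -1,0,-1,22,0, -1,0,-1,29,0, -1,0,-1,29,0]';  python3 mv.py 0.548 0.1342 0.256 172
python3 - <<'E'
from workcell import camera
import cv2,numpy as np
n,b="side",(150,210,250,285)
c=camera(n);p=c["pixels"][b[1]:b[3],b[0]:b[2],::-1];cv2.imwrite(f"pics/{n}8.png",cv2.resize(p,None,fx=7,fy=7,interpolation=2))
E
```

```text
clock: 18.4
eef_pos: [0.5473, 0.1323, 0.3098]
tool_rot: [0.07, 0.997, 0.018, -0.002]
ft_force: [-0.9, 0.3, -4.0]
grip_width: 0.0234
gp [0.5472 0.1343 0.2558] t 18.4 pos [0.5473 0.1323 0.3098] yaw 172.03 z [-0.0018  0.0369 -0.9993] F [-0.9  0.3 -4. ] w 0.0234
-> shift [-0.8  0.  -0.2] turn units 0.01
```

View pics/side8.png

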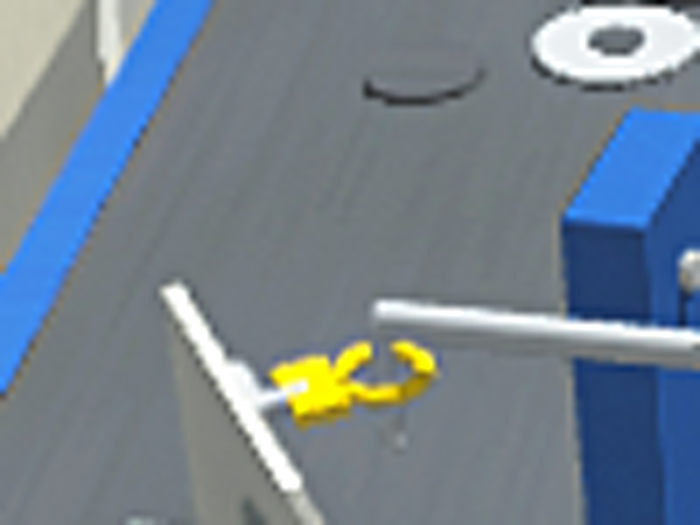

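The hook is through the ring: its tip shows below at (398,440) and there is no force. Next I'll plan the arc.

```bash
cat > arc.py <<'E'
import numpy as np,sys
from scipy.spatial.transform import Rotation as R
from workcell import sensors
# world gp for closing angle a from start; hook = gp+0.165 d
H=np.array([.6815,.260]);ring0=np.array([.711,.113]);d=np.array([np.cos(np.radians(-8)),np.sin(np.radians(-8))])
def gp(a,off=.007):
    r=ring0-H;c,s=np.cos(-a),np.sin(-a);r=np.array([[c,-s],[s,c]])@r
    t=np.array([r[1],-r[0]])/np.linalg.norm(r)
    return np.r_[H+r+off*t-.1645*d-np.array([0,.001]),.256],t
if __name__=="__main__":
    o=sensors.get_obs();M=R.from_quat(o["tool_rot"]).as_matrix();g=o["eef_pos"]+.054*M[:,2]
    print(o["clock"],g.round(4),o["ft_force"].round(1))
    for a in map(float,sys.argv[1:]):
        p,t=gp(a);print(a,p.round(4),(M.T@(p-g)*1000).round(1),"tangent",t.round(2))
E
python3 arc.py 0 .05 .1 .15 .2 .25 .3 .35 .4 .45 .5 .55 .6 .65 .68 .7
```

```text
18.45 [0.5476 0.1344 0.2567] [ 0.7 -0.6 -3.3]
0.0 [0.5412 0.1335 0.256 ] [ 6.2 -1.8  0.6] tangent [-0.98 -0.2 ]
0.05 [0.5338 0.1326 0.256 ] [13.4 -3.7  0.6] tangent [-0.99 -0.15]
0.1 [0.5263 0.132  0.256 ] [20.8 -5.3  0.6] tangent [-1.  -0.1]
0.15 [0.5188 0.1318 0.256 ] [28.2 -6.6  0.6] tangent [-1.   -0.05]
0.2 [0.5113 0.132  0.256 ] [35.6 -7.4  0.6] tangent [-1.  0.]
0.25 [0.5038 0.1325 0.256 ] [43.1 -7.9  0.6] tangent [-1.    0.05]
0.3 [0.4964 0.1335 0.256 ] [50.6 -8.   0.6] tangent [-0.99  0.1 ]
0.35 [0.489  0.1348 0.256 ] [58.1 -7.8  0.7] tangent [-0.99  0.15]
0.4 [0.4817 0.1364 0.256 ] [65.6 -7.2  0.8] tangent [-0.98  0.2 ]
0.45 [0.4744 0.1384 0.256 ] [73.  -6.2  0.8] tangent [-0.97  0.25]
0.5 [0.4673 0.1408 0.256 ] [80.4 -4.8  0.9] tangent [-0.95  0.3 ]
0.55 [0.4603 0.1436 0.256 ] [87.7 -3.   1. ] tangent [-0.94  0.34]
0.6 [0.4535 0.1467 0.256 ] [94.9 -0.9  1.2] tangent [-0.92  0.39]
0.65 [0.4468 0.1501 0.256 ] [102.    1.5   1.3] tangent [-0.9   0.44]
0.68 [0.4429 0.1523 0.256 ] [106.2   3.2   1.4] tangent [-0.89  0.46]
0.7 [0.4403 0.1538 0.256 ] [108.9   4.3   1.4] tangent [-0.88  0.48]
```

Start gently into contact, then sweep.

```bash
python3 -m inch '[-1,3,-1,0.3,0, -1,6,-2,0.6,0, -1,10,-3,0.6,0, -1,13.5,-4,0.6,0, -1,17,-4.5,0.6,0, -1,21,-5,0.6,0]'; python3 arc.py 0.1 .15 .2 .25 .3 .35 .4
```

```text
clock: 19.05
eef_pos: [0.5267, 0.1302, 0.3111]
tool_rot: [0.07, 0.997, 0.019, 0.0]
ft_force: [3.1, -1.2, -4.0]
grip_width: 0.023
19.05 [0.5268 0.1323 0.2572] [ 3.1 -1.2 -4. ]
0.1 [0.5263 0.132  0.256 ] [ 0.5 -0.4  1.2] tangent [-1.  -0.1]
0.15 [0.5188 0.1318 0.256 ] [ 7.9 -1.6  1.1] tangent [-1.   -0.05]
0.2 [0.5113 0.132  0.256 ] [15.3 -2.5  1.1] tangent [-1.  0.]
0.25 [0.5038 0.1325 0.256 ] [22.8 -3.   1.1] tangent [-1.    0.05]
0.3 [0.4964 0.1335 0.256 ] [30.3 -3.1  1.1] tangent [-0.99  0.1 ]
0.35 [0.489  0.1348 0.256 ] [37.8 -2.8  1.2] tangent [-0.99  0.15]
0.4 [0.4817 0.1364 0.256 ] [45.3 -2.2  1.2] tangent [-0.98  0.2 ]
```

Force ≈ 4 N, so the flap is moving on hinge friction alone. I'll continue.

```bash
python3 -m inch '[-1,5,-1,0.5,0, -1,10,-2,1,0, -1,15,-2.5,1,0, -1,21,-3,1,0, -1,27,-3,1,0, -1,33,-3,1,0, -1,39,-2.8,1,0, -1,45,-2,1,0]'; python3 arc.py .4 .45 .5 .55 .6
python3 - <<'E'
from workcell import camera
import cv2,numpy as np
for n,b in(("side",(130,200,290,320)),("top",(180,90,340,210))):
    c=camera(n);p=c["pixels"][b[1]:b[3],b[0]:b[2],::-1];cv2.imwrite(f"pics/{n}9.png",cv2.resize(p,None,fx=5,fy=5,interpolation=2))
E
```

```text
clock: 19.85
eef_pos: [0.4813, 0.135, 0.3101]
tool_rot: [0.069, 0.997, 0.019, -0.0]
ft_force: [5.0, 0.8, -2.3]
grip_width: 0.0231
19.85 [0.4814 0.137  0.2562] [ 5.   0.8 -2.3]
0.4 [0.4817 0.1364 0.256 ] [-0.3 -0.6  0.2] tangent [-0.98  0.2 ]
0.45 [0.4744 0.1384 0.256 ] [7.1 0.4 0.2] tangent [-0.97  0.25]
0.5 [0.4673 0.1408 0.256 ] [14.5  1.8  0.3] tangent [-0.95  0.3 ]
0.55 [0.4603 0.1436 0.256 ] [21.8  3.6  0.4] tangent [-0.94  0.34]
0.6 [0.4535 0.1467 0.256 ] [29.   5.7  0.5] tangent [-0.92  0.39]
```

View pics/side9.png

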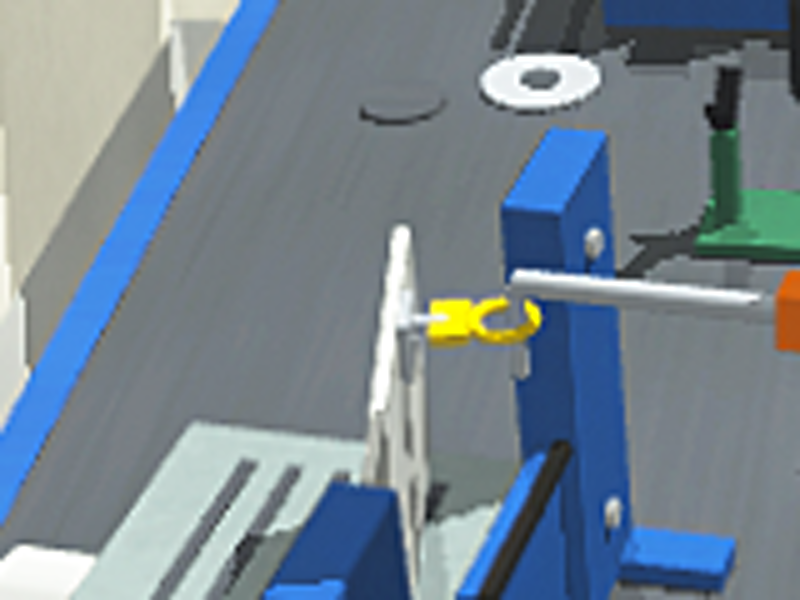

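View pics/top9.png

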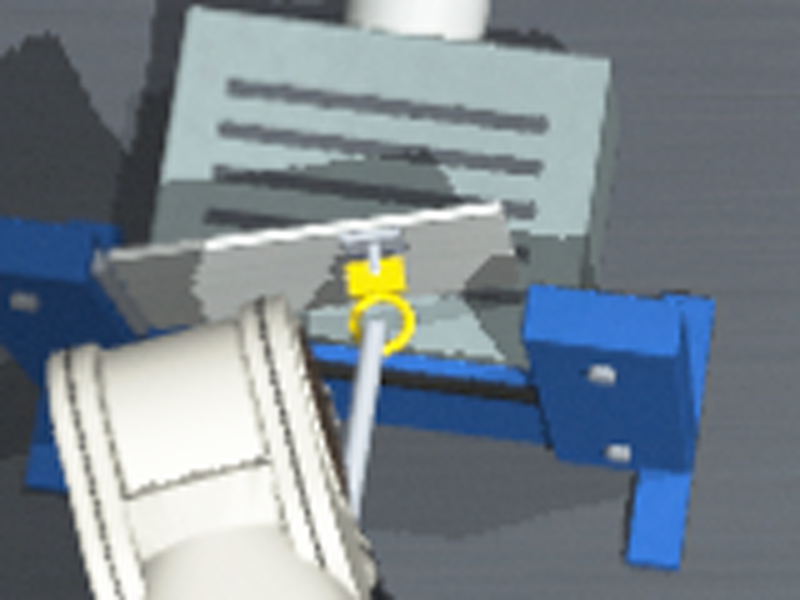

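The ring is hooked and the flap is following, with roughly 0.28 rad left. I'll continue in smaller steps.

```bash
python3 -m inch '[-1,4,0,0.2,0, -1,8,0.4,0.2,0, -1,12,1,0.2,0, -1,16,2,0.3,0, -1,20,3,0.4,0, -1,23,4,0.4,0, -1,26,4.8,0.4,0, -1,29,5.5,0.4,0]'; python3 arc.py .6 .62 .64 .65 .66 .68 .7
python3 - <<'E'
from workcell import camera
import cv2,numpy as np
for n,b in(("top",(180,90,340,210)),):
    c=camera(n);p=c["pixels"][b[1]:b[3],b[0]:b[2],::-1];cv2.imwrite(f"pics/{n}10.png",cv2.resize(p,None,fx=5,fy=5,interpolation=2))
E
```

```text
clock: 20.75
eef_pos: [0.4535, 0.1443, 0.3098]
tool_rot: [0.07, 0.997, 0.019, -0.001]
ft_force: [3.8, -0.5, -5.6]
grip_width: 0.0232
20.75 [0.4536 0.1463 0.2559] [ 3.8 -0.5 -5.6]
0.6 [0.4535 0.1467 0.256 ] [ 0.1  0.4 -0.1] tangent [-0.92  0.39]
0.62 [0.4508 0.148  0.256 ] [ 3.   1.3 -0.1] tangent [-0.91  0.41]
0.64 [0.4481 0.1494 0.256 ] [ 5.8  2.3 -0. ] tangent [-0.9   0.43]
0.65 [0.4468 0.1501 0.256 ] [ 7.2  2.8 -0. ] tangent [-0.9   0.44]
0.66 [0.4455 0.1508 0.256 ] [8.6 3.3 0. ] tangent [-0.9   0.45]
0.68 [0.4429 0.1523 0.256 ] [11.4  4.5  0.1] tangent [-0.89  0.46]
0.7 [0.4403 0.1538 0.256 ] [14.2  5.6  0.1] tangent [-0.88  0.48]
```

View pics/top10.png

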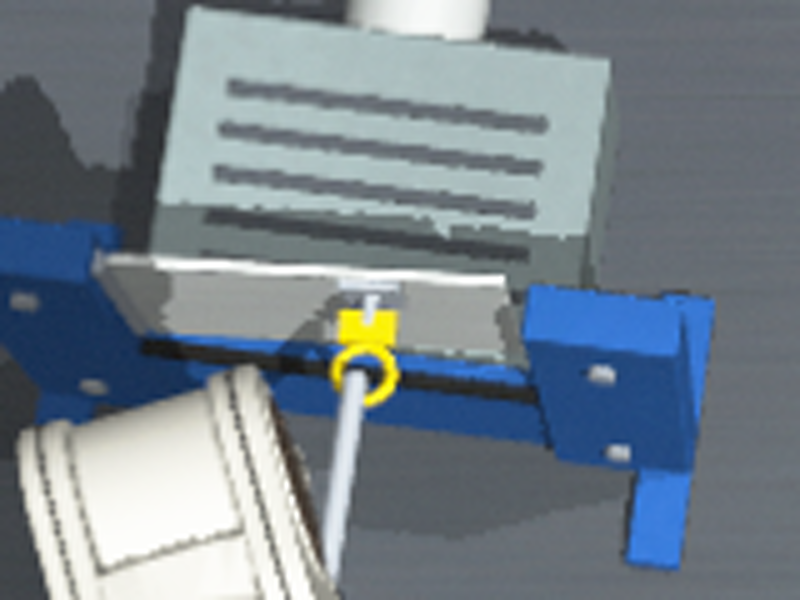

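```bash
python3 -m inch '[-1,1.5,0.6,0,0, -1,3,1.2,0,0, -1,4.5,1.8,0,0, -1,5.8,2.3,0,0]'; python3 arc.py .65 .66 .68
```

```text
clock: 21.2
eef_pos: [0.4483, 0.1471, 0.31]
tool_rot: [0.07, 0.997, 0.019, -0.001]
ft_force: [3.1, -1.6, -4.5]
grip_width: 0.0232
21.2 [0.4483 0.1491 0.2561] [ 3.1 -1.6 -4.5]
0.65 [0.4468 0.1501 0.256 ] [1.6 0.7 0.1] tangent [-0.9   0.44]
0.66 [0.4455 0.1508 0.256 ] [3.  1.3 0.1] tangent [-0.9   0.45]
0.68 [0.4429 0.1523 0.256 ] [5.8 2.4 0.2] tangent [-0.89  0.46]
```

```bash
python3 -m inch '[-1,0.9,0.4,0,0, -1,1.8,0.7,0,0]'; python3 -m inch '[-1,0.8,0.3,0,0, -1,0.8,0.3,0,0]'; python3 arc.py .65 .66 .68
```

```text
clock: 21.4
eef_pos: [0.4466, 0.1481, 0.31]
tool_rot: [0.07, 0.997, 0.019, -0.001]
ft_force: [2.7, -2.1, -3.7]
grip_width: 0.0236
clock: 21.6
eef_pos: [0.4457, 0.1486, 0.31]
tool_rot: [0.069, 0.997, 0.019, -0.001]
ft_force: [2.3, -1.2, -3.2]
grip_width: 0.0229
21.6 [0.4458 0.1506 0.256 ] [ 2.3 -1.2 -3.2]
0.65 [0.4468 0.1501 0.256 ] [-1.1 -0.4  0. ] tangent [-0.9   0.44]
0.66 [0.4455 0.1508 0.256 ] [0.3 0.1 0.1] tangent [-0.9   0.45]
0.68 [0.4429 0.1523 0.256 ] [3.1 1.2 0.1] tangent [-0.89  0.46]
```

```bash
for i in 1 ; do python3 -m inch '[-1,0.5,0.2,0,0, -1,0.9,0.3,0,0]'; done;  python3 -m inch '[-1,0.5,0.2,0,0, -1,0.9,0.3,0,0]'| sed -n 1,4p;  python3 -m inch '[-1,0.5,0.2,0,0, -1,0.9,0.3,0,0]'| sed -n 1,4p
```

```text
clock: 21.8
eef_pos: [0.445, 0.149, 0.31]
tool_rot: [0.07, 0.997, 0.019, -0.001]
ft_force: [2.6, -2.0, -4.1]
grip_width: 0.0231
clock: 22.0
eef_pos: [0.4442, 0.1495, 0.31]
tool_rot: [0.07, 0.997, 0.019, -0.001]
ft_force: [2.6, -1.2, -3.9]
clock: 22.2
eef_pos: [0.444, 0.1497, 0.3101]
tool_rot: [0.07, 0.997, 0.019, 0.0]
ft_force: [5.5, -3.6, -4.0]
```

The stop has been reached. I'll increase in small steps.

```bash
python3 -m inch '[-1,0.4,0.1,0,0, -1,0.4,0.1,0,0]'| sed -n 1,4p;  python3 -m inch '[-1,0.4,0,0,0, -1,0.4,0,0,0]'| sed -n 1,4p
```

```text
clock: 22.4
eef_pos: [0.4439, 0.1498, 0.3101]
tool_rot: [0.07, 0.997, 0.019, 0.0]
ft_force: [7.3, -2.9, -5.3]
clock: 22.6
eef_pos: [0.4438, 0.1498, 0.3101]
tool_rot: [0.07, 0.997, 0.019, 0.001]
ft_force: [7.0, -3.6, -6.0]
```

```bash
python3 -m inch '[-1,0.4,0.1,0,0, -1,0.8,0.2,0,0]'| sed -n 1,4p;  python3 -m inch '[-1,0,0,0,0, -1,0,0,0,0]'| sed -n 1,4p
```

```text
clock: 22.8
eef_pos: [0.4436, 0.15, 0.3102]
tool_rot: [0.07, 0.997, 0.018, 0.001]
ft_force: [10.1, -2.9, -7.4]
clock: 23.0
eef_pos: [0.4436, 0.15, 0.3102]
tool_rot: [0.07, 0.997, 0.018, 0.001]
ft_force: [9.7, -3.9, -7.3]
```

```bash
python3 -m inch '[-1,0.4,0.1,0,0, -1,0.4,0.1,0,0]'| sed -n 1,4p;  python3 -m inch '[-1,0,0,0,0, -1,0,0,0,0,-1,0,0,0,0]'| sed -n 1,4p; python3 -m inch '[-1,0,0,0,0, -1,0,0,0,0,-1,0,0,0,0]'| sed -n 1,4p
python3 - <<'E'
from workcell import camera
import cv2,numpy as np
for n,b in(("top",(180,90,340,210)),("side",(130,200,290,320))):
    c=camera(n);np.savez(f"{n}11.npz",**c);p=c["pixels"][b[1]:b[3],b[0]:b[2],::-1];cv2.imwrite(f"pics/{n}11.png",cv2.resize(p,None,fx=5,fy=5,interpolation=2))
E
```

```text
clock: 23.2
eef_pos: [0.4436, 0.1501, 0.3102]
tool_rot: [0.07, 0.997, 0.018, 0.002]
ft_force: [9.5, -4.2, -8.1]
clock: 23.5
eef_pos: [0.4436, 0.1501, 0.3102]
tool_rot: [0.07, 0.997, 0.018, 0.002]
ft_force: [10.8, -3.7, -7.5]
clock: 23.8
eef_pos: [0.4436, 0.1501, 0.3102]
tool_rot: [0.07, 0.997, 0.018, 0.002]
ft_force: [10.1, -3.7, -7.0]
```

View pics/top11.png

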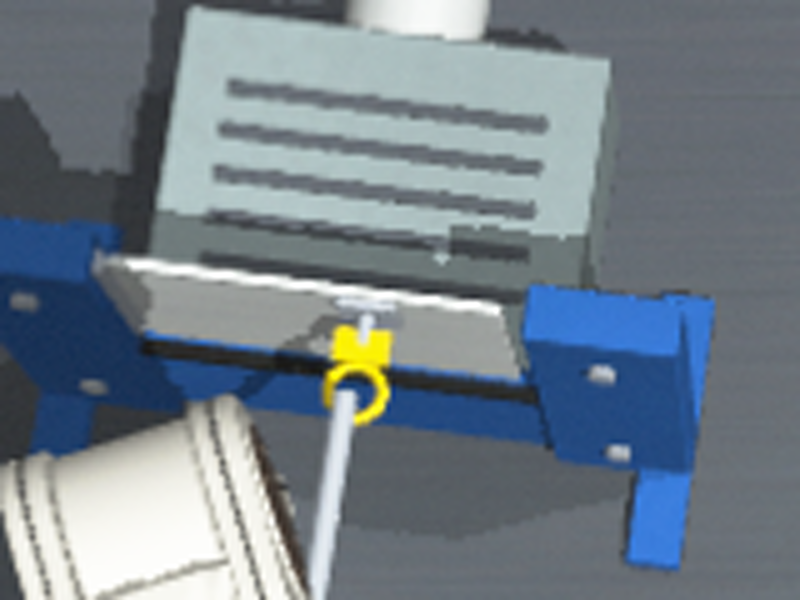

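View pics/side11.png

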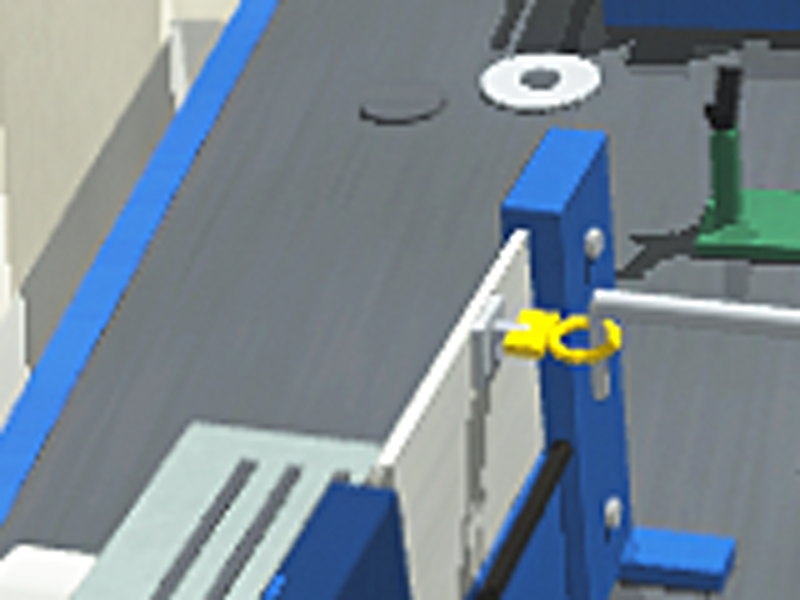

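```bash
python3 -m inch '[-1,0.5,0,0,0, -1,0.5,0,0,0,-1,0.5,0,0,0]'| sed -n 1,4p;  for i in 1; do python3 -m inch '[-1,0,0,0,0, -1,0,0,0,0,-1,0,0,0,0]'| sed -n 1,4p; python3 -m inch '[-1,0,0,0,0, -1,0,0,0,0,-1,0,0,0,0]'| sed -n 4p; python3 -m inch '[-1,0,0,0,0, -1,0,0,0,0,-1,0,0,0,0]'| sed -n 4p; python3 -m inch '[-1,0,0,0,0, -1,0,0,0,0,-1,0,0,0,0]'| sed -n 4p;python3 -m inch '[-1,0,0,0,0, -1,0,0,0,0,-1,0,0,0,0]'| sed -n 4p; done
```

```text
clock: 24.2
eef_pos: [0.4435, 0.1501, 0.3102]
tool_rot: [0.07, 0.997, 0.018, 0.002]
ft_force: [12.2, -4.2, -7.3]
clock: 24.5
eef_pos: [0.4435, 0.1501, 0.3102]
tool_rot: [0.07, 0.997, 0.018, 0.002]
ft_force: [11.3, -4.9, -7.1]
ft_force: [12.0, -4.9, -7.5]
ft_force: [11.6, -3.6, -7.2]
ft_force: [12.3, -3.9, -7.4]
ft_force: [11.4, -4.7, -7.7]
```

The pull held steady at about 12–12.8 N for well over a second. Now I'll unload and centre the finger in the hole.

```bash
python3 -m inch '[-1,-1,-0.3,0,0, -1,-2,-0.6,0,0, -1,-3,-1,0,0,-1,-4,-1.5,0,0,-1,-4,-1.5,0,0]'| sed -n 1,4p; python3 -m inch '[-1,-1,-0.5,0,0, -1,-2,-1,0,0, -1,-3,-1.5,0,0,-1,-3,-1.5,0,0]'| sed -n 1,4p;python3 mv.py 0.4436 0.1501 0.325 172
python3 - <<'E'
from workcell import camera
import cv2,numpy as np
for n,b in(("top",(210,130,290,190)),("side",(210,230,290,290))):
    c=camera(n);np.savez(f"{n}12.npz",**c);p=c["pixels"][b[1]:b[3],b[0]:b[2],::-1];cv2.imwrite(f"pics/{n}12.png",cv2.resize(p,None,fx=8,fy=8,interpolation=2))
E
```

```text
clock: 26.2
eef_pos: [0.4443, 0.1489, 0.3099]
tool_rot: [0.069, 0.997, 0.019, -0.001]
ft_force: [2.0, -1.0, -3.2]
clock: 26.6
eef_pos: [0.4473, 0.1467, 0.3098]
tool_rot: [0.069, 0.997, 0.019, -0.001]
ft_force: [-0.2, -1.2, -3.7]
gp [0.4473 0.1487 0.2559] t 26.6 pos [0.4473 0.1467 0.3098] yaw 172.04 z [ 7.000e-04  3.770e-02 -9.993e-01] F [-0.2 -1.2 -3.7] w 0.0233
-> shift [  4.2   3.4 -69. ] turn units 0.01
```

View pics/top12.png

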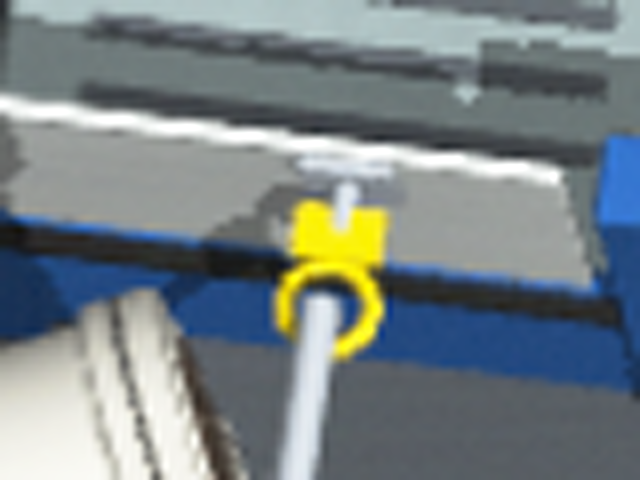

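View pics/side12.png

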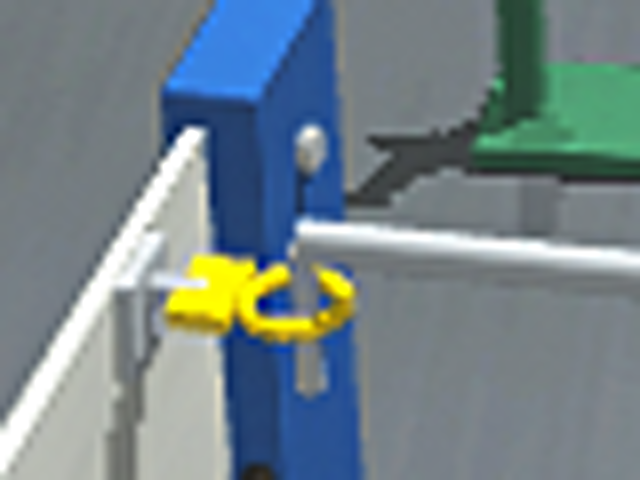

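```bash
python3 -m inch '[-1,-1.5,-1,0,0, -1,-2,-1.5,0,0, -1,-2,-1.5,-5,0,-1,-2,-1.5,-12,0,-1,-2,-1.5,-20,0]'| sed -n 1,4p; python3 -m inch '[-1,0,0,-8,0, -1,0,0,-18,0, -1,0,0,-30,0,-1,0,0,-42,0,-1,0,0,-50,0,-1,0,0,-50,0]'| sed -n 1,4p;python3 mv.py 0.4436 0.1501 0.325 172
python3 - <<'E'
from workcell import camera
import cv2,numpy as np
for n,b in(("top",(180,90,340,210)),("side",(130,200,290,320))):
    c=camera(n);np.savez(f"{n}13.npz",**c);p=c["pixels"][b[1]:b[3],b[0]:b[2],::-1];cv2.imwrite(f"pics/{n}13.png",cv2.resize(p,None,fx=5,fy=5,interpolation=2))
E
```

```text
clock: 27.2
eef_pos: [0.4492, 0.1442, 0.3306]
tool_rot: [0.069, 0.997, 0.019, -0.001]
ft_force: [0.3, -0.0, -4.0]
clock: 27.8
eef_pos: [0.4497, 0.1424, 0.3815]
tool_rot: [0.069, 0.997, 0.019, 0.001]
ft_force: [1.3, 0.1, -3.6]
gp [0.4499 0.1445 0.3276] t 27.8 pos [0.4497 0.1424 0.3815] yaw 172.03 z [ 0.0043  0.0386 -0.9992] F [ 1.3  0.1 -3.6] w 0.0227
-> shift [7.  4.6 2.8] turn units 0.01
```

View pics/top13.png

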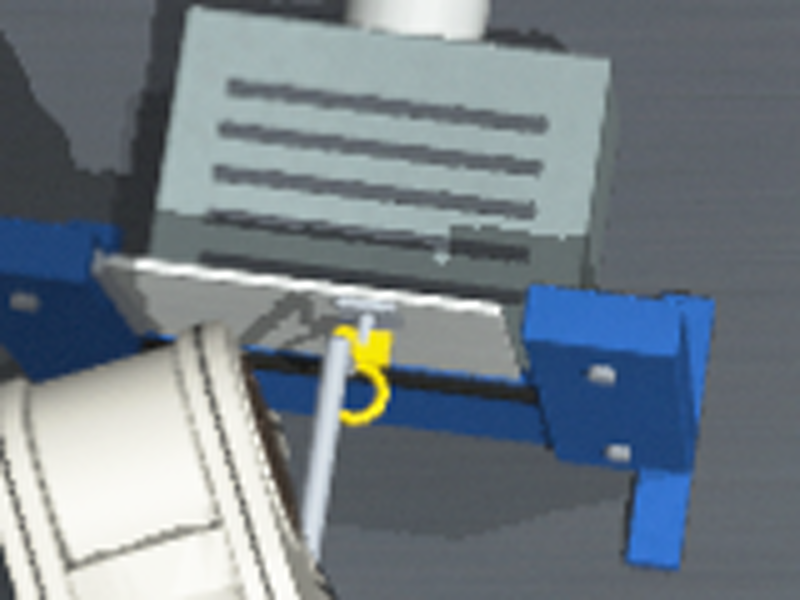

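View pics/side13.png

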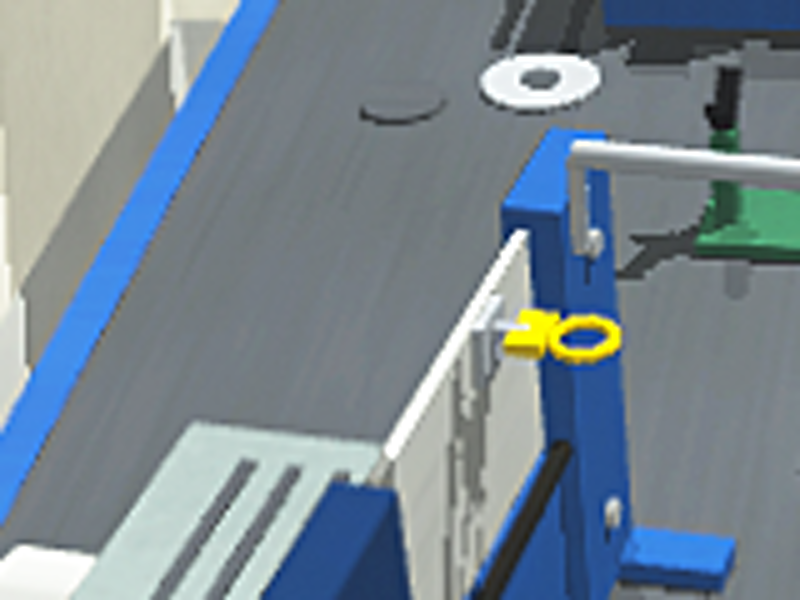

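The hook is out and the flap edge is where it was, (100,258)–(505,310) in the top crop. Now back to the rack.

```bash
python3 mv.py 0.5172 -0.3593 0.325 176.06
```

```text
gp [0.4492 0.1443 0.3259] t 27.9 pos [0.4491 0.1423 0.3798] yaw 172.04 z [ 0.0014  0.0377 -0.9993] F [-0.1  0.4 -3.6] w 0.0233
-> shift [-137.1 -489.   -18. ] turn units -0.67
```

```bash
python3 -m inch '[-1,-3,-12,0,0, -1,-12,-45,-1,-0.1, -1,-24,-85,-3,-0.2, -1,-35,-125,-4,-0.3, -1,-46,-165,-6,-0.4, -1,-58,-205,-7,-0.5, -1,-69,-245,-9,-0.6, -1,-75,-265,-10,-0.67]'|sed -n 1,4p; python3 mv.py 0.5172 -0.3593 0.325 176.06
```

```text
clock: 28.7
eef_pos: [0.4861, -0.1346, 0.3786]
tool_rot: [0.036, 0.999, 0.018, -0.001]
ft_force: [-0.4, -0.1, -4.0]
gp [ 0.4861 -0.1326  0.3246] t 28.7 pos [ 0.4861 -0.1346  0.3786] yaw 175.86 z [-3.000e-04  3.650e-02 -9.993e-01] F [-0.4 -0.1 -4. ] w 0.0228
-> shift [ -47.4 -223.7   -8.6] turn units -0.03
```

```bash
python3 -m inch '[-1,-7,-35,-1,0, -1,-16,-75,-3,0, -1,-25,-115,-4,0, -1,-33,-155,-6,0, -1,-41,-190,-7,0, -1,-46,-215,-8,0, -1,-47,-222,-8.5,0,-1,-47,-222,-8.5,0]'|sed -n 1,4p;python3 -m inch '[-1,0,0,0,0]' >/dev/null; python3 mv.py 0.5172 -0.3593 0.325 176.06;python3 mv.py 0.5172 -0.3593 0.115 176.06
```

```text
clock: 29.5
eef_pos: [0.5174, -0.3572, 0.378]
tool_rot: [0.036, 0.999, 0.02, -0.001]
ft_force: [-0.3, 0.9, -3.6]
gp [ 0.5178 -0.3531  0.3252] t 29.6 pos [ 0.5178 -0.3552  0.3792] yaw 176.06 z [ 1.000e-04  3.890e-02 -9.992e-01] F [ 0.2  0.8 -4.4] w 0.0232
-> shift [ 0.2 -6.3 -0. ] turn units -0.0
gp [ 0.5178 -0.3531  0.3252] t 29.6 pos [ 0.5178 -0.3552  0.3792] yaw 176.06 z [ 1.000e-04  3.890e-02 -9.992e-01] F [ 0.2  0.8 -4.4] w 0.0232
-> shift [ -0.3 -14.4 209.8] turn units -0.0
```

```bash
python3 -m inch '[-1,0,-6,5,0, -1,0,-8,35,0, -1,0,-9,75,0, -1,0,-11,115,0, -1,0,-12,155,0, -1,0,-13.5,185,0, -1,0,-14,203,0, -1,0,-14.3,208,0]'|sed -n 1,4p;python3 -m inch '[-1,0,0,0,0,-1,0,0,0,0,-1,0,0,0,0]' >/dev/null; python3 mv.py 0.5172 -0.3593 0.0853 176.06
python3 - <<'E'
from workcell import camera
import cv2,numpy as np
for n,b in(("side",(220,170,380,290)),("top",(380,130,500,220))):
    c=camera(n);np.savez(f"{n}14.npz",**c);p=c["pixels"][b[1]:b[3],b[0]:b[2],::-1];cv2.imwrite(f"pics/{n}14.png",cv2.resize(p,None,fx=5,fy=5,interpolation=2))
E
```

```text
clock: 30.4
eef_pos: [0.5161, -0.3601, 0.1683]
tool_rot: [0.034, 0.999, 0.02, -0.002]
ft_force: [-0.8, 0.3, -3.8]
gp [ 0.5187 -0.3606  0.1194] t 30.7 pos [ 0.5185 -0.3625  0.1734] yaw 176.07 z [ 0.0043  0.0354 -0.9994] F [-0.5 -0.  -3.8] w 0.0233
-> shift [ 1.6 -0.  34.1] turn units 0.0
```

View pics/side14.png

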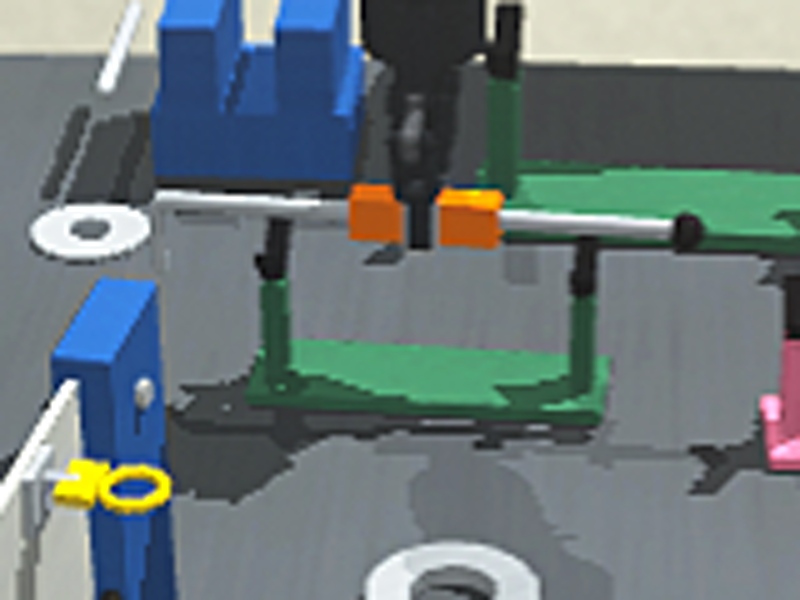

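View pics/top14.png

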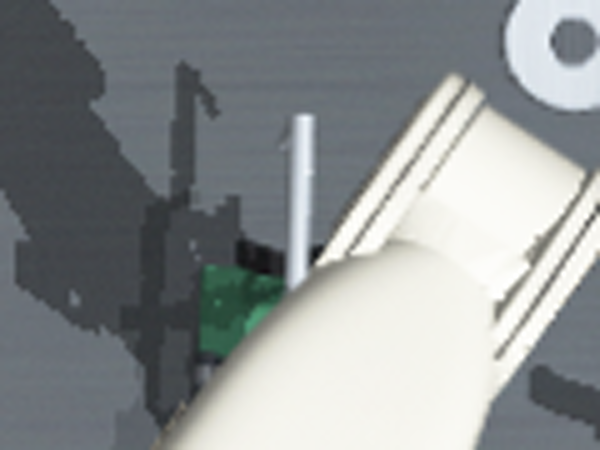

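The pole is held parallel to its earlier lie (slope 0.064 against 0.063) right over the Vs. I'll lower it.

```bash
python3 -m inch '[-1,0.5,0,6,0, -1,1,0,14,0, -1,1,0,22,0, -1,1,0,27,0, -1,1,0,30,0, -1,1,0,30,0, -1,1,0,30,0]'|sed -n 1,4p; python3 mv.py 0.5172 -0.3593 0.0853 176.06
```

```text
clock: 31.5
eef_pos: [0.5167, -0.3609, 0.1413]
tool_rot: [0.034, 0.999, 0.019, 0.0]
ft_force: [0.2, 0.9, -3.8]
gp [ 0.5167 -0.3588  0.0874] t 31.5 pos [ 0.5167 -0.3609  0.1413] yaw 176.05 z [ 0.0014  0.0377 -0.9993] F [ 0.2  0.9 -3.8] w 0.0231
-> shift [-0.5 -0.5  2.1] turn units -0.0
```

```bash
python3 -m inch '[-1,-0.5,-0.5,1,0, -1,-0.5,-0.5,1.9,0, -1,-0.5,-0.5,1.9,0]'|sed -n 1,4p; python3 mv.py 0.5172 -0.3593 0.0853 176.06
```

```text
clock: 31.8
eef_pos: [0.5173, -0.3614, 0.1396]
tool_rot: [0.034, 0.999, 0.019, 0.0]
ft_force: [0.1, 0.8, -3.4]
gp [ 0.5173 -0.3594  0.0856] t 31.8 pos [ 0.5173 -0.3614  0.1396] yaw 176.06 z [ 0.0018  0.0373 -0.9993] F [ 0.1  0.8 -3.4] w 0.0235
-> shift [0.2 0.  0.3] turn units 0.0
```

```bash
python3 -m inch '[-1,0,0,0.6,0, -1,0,0,0.6,0, -1,0,0,0.6,0]'|sed -n 1,4p;  python3 -m inch '[-1,0,0,0.4,0, -1,0,0,0.4,0]'|sed -n 1,4p
```

```text
clock: 32.1
eef_pos: [0.5172, -0.3614, 0.1394]
tool_rot: [0.034, 0.999, 0.019, 0.0]
ft_force: [-0.8, 0.1, 0.9]
clock: 32.3
eef_pos: [0.5172, -0.3614, 0.1394]
tool_rot: [0.034, 0.999, 0.018, 0.001]
ft_force: [-1.9, 0.5, 4.7]
```

Seated. I'll back off the press, open and rise.

```bash
python3 -m inch '[-1,0,0,-0.5,0, -1,0,0,-0.5,0, 1,0,0,-0.5,0, 1,0,0,-0.5,0, 1,0,0,-0.5,0, 1,0,0,-0.5,0, 1,0,0,-0.5,0, 1,0,0,-0.5,0]'|sed -n 1,5p;  python3 -m inch '[1,0,0,-8,0, 1,0,0,-25,0, 1,0,1,-55,0, 1,0,3,-90,0, 1,0,5,-125,0, 1,-0,6,-155,0, 1,0,6,-165,0,1,0,6,-165,0]'|sed -n 1,5p
python3 - <<'E'
from workcell import camera
import cv2,numpy as np
for n,b in(("side",(220,170,380,290)),):
    c=camera(n);np.savez(f"{n}15.npz",**c);p=c["pixels"][b[1]:b[3],b[0]:b[2],::-1];cv2.imwrite(f"pics/{n}15.png",cv2.resize(p,None,fx=5,fy=5,interpolation=2))
E
```

```text
clock: 33.1
eef_pos: [0.517, -0.3613, 0.1388]
tool_rot: [0.034, 0.999, 0.019, -0.0]
ft_force: [0.2, -0.9, -0.1]
grip_width: 0.0851
clock: 33.9
eef_pos: [0.5178, -0.362, 0.3063]
tool_rot: [0.034, 0.999, 0.018, 0.002]
ft_force: [-0.3, -0.4, -1.0]
grip_width: 0.0856
```

View pics/side15.png

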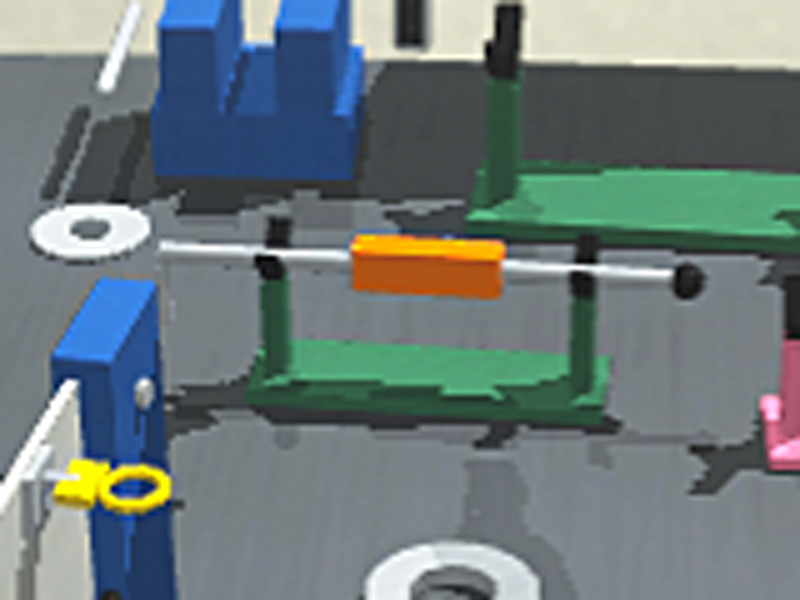

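Run:
```python
from workcell import camera
from h import *
c=camera("top");b=(180,90,340,210)
p=c["pixels"][b[1]:b[3],b[0]:b[2],::-1];cv2.imwrite("pics/top16.png",cv2.resize(p,None,fx=5,fy=5,interpolation=2))
t=lambda x,y:(180+x/5-.4,90+y/5-.4)
a=onz("top",t(125,262),.246);e=onz("top",t(505,310),.246)
print("flap back edge dir",np.degrees(np.arctan2(*(e-a)[:2][::-1])))
for q,r,z in (((527,288),(712,300),.25),((145,345),(538,398),.12)):
    a=onz("top",t(*q),z);e=onz("top",t(*r),z);print(np.degrees(np.arctan2(*(e-a)[:2][::-1])))
s0=C["side"]["pixels"][195:265,230:380].astype(int);s1=np.load("side15.npz")["pixels"][195:265,230:380].astype(int)
print("mean abs diff pole region",abs(s0-s1).mean())
```

```text
flap back edge dir -97.89024571770423
-94.41876080115463
-98.37280856901715
mean abs diff pole region 7.563555555555555
```

View pics/top16.png

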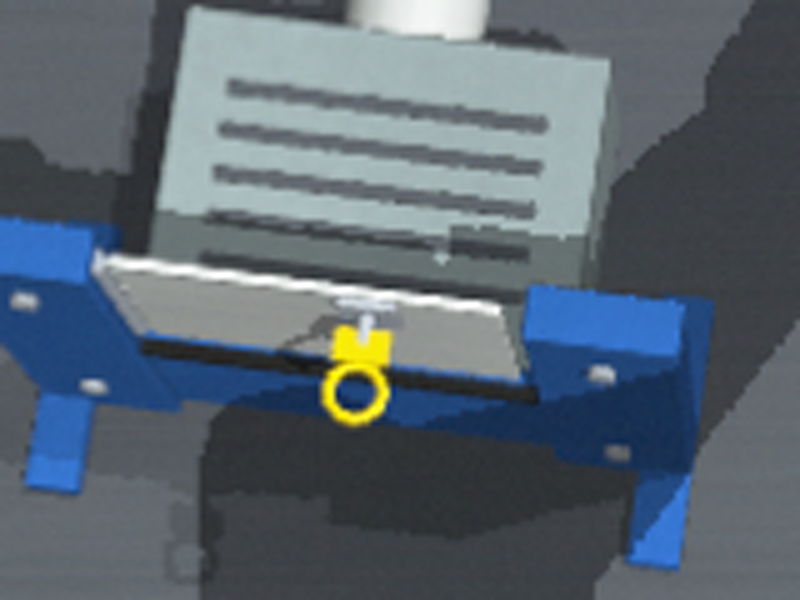

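The flap edge lies at −97.9° and the sill at −98.4°, parallel within measuring error. The flap hasn't moved since the hold. Handing in.

```bash
python3 -c "
from workcell import order,sensors
print(sensors.get_obs()['clock']);print(order.job_done())"
```

```text
34.0
the job is handed in; nothing more can be done
None
```

The flap is pulled shut and the pole is back in its small green rack. I handed the job in at 34.0 s; no verdict is reported.

- **Pull:** The hook went into the ring and drew the flap onto its stop. I then held it for about 1.7 s at a wrist-read pull of about 12 to 13 N sideways. The highest reading I saw was about 13 N, counting the vertical part too; I only saw readings at the ends of calls.
- **Lift-out:** The hook came out with no notable side force, and the flap did not move. In the last picture the flap edge (−97.9°) and the sill (−98.4°) are parallel within measuring error. A third check, along the short top edge of a post, gave −94.4°; I put that down to poor pixel picking and set it aside.
- **Pole:** Seen from the side, the rod end, grip and ball are within about a pixel of where they first lay.

**What did not go as planned:**
- **Regrasp:** The first grasp ran the last joint to its end stop on the way to the ring, before anything was touched. I put the pole back in the rack and regrasped it with the hand turned half round.
- **Hand tilt:** That stop left the hand tilted about 2° for the rest of the job. The pole was therefore rolled by about 2° when I let it go in the Vs, and I did not measure its roll afterwards.

The pump, flange, pot of rods and elbow were not approached.

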